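# Scrub out the flask and set it to drain

## Task

Take the long bottle brush out of its pot and scrub the inside of the steel flask where it leans in its rest: push the brush right to the bottom three times, drawing it up more than half the flask's height between the pushes. Then stand the brush back in its pot and let go of it, and after that lift the flask out of the rest and stand it upright on the draining tray, mouth up. Set both things down rather than dropping them, and leave the other kitchen things where they are.

Things in the scene. Friction and masses are not known exactly. Their poses are not given: they have to be found in the camera images.
- flask: open stainless-steel flask, a straight cylinder 62 mm in outer diameter, 140 mm high, walls 3 mm (bore 56 mm); inner floor 6 mm above its underside; about 0.2 kg. Origin: centre of its underside; z runs along the flask to the mouth. It starts leaning loosely in the rest, z 0.55 rad (31.5 degrees) from vertical, mouth towards the robot's left.
- rest: fixed light wooden rest, base 120 x 100 mm, with a sloping open pocket that takes the lower end of the flask with 3 mm of play each side. Its walls reach at most 60 mm along the flask from the underside and 39 mm either side of its axis; the flask's upper 80 mm are free. The flask lifts out along its own axis. Origin: centre of underside; the flask leans to the rest's own -x.
- brush: bottle brush, 250 mm long, 0.09 kg, standing head down in the pot, up to 8 mm of play. Origin: centre of the head's flat end; z runs to the handle's end. Stiff head core 38 mm wide from 0 to 80 mm (the 48 mm bristle discs are soft, touch nothing); 8 mm steel rod; square wooden handle 20 x 20 mm from 165 to 250 mm, faces square to the brush's x and y axes.
- pot: fixed white ceramic pot, 64 mm in outer diameter, 54 mm bore, 100 mm high, with a low foot 90 mm wide; its inner floor is 8 mm above its underside. Origin: centre of its underside on the worktop. It stands to the left or to the right of the rest, the tray on the other side.
- tray: fixed white square draining tray, 150 x 150 mm outside, with a flat floor 6 mm above the worktop and a rim 6 mm wide and 14 mm high all round. Origin: centre of its underside on the worktop; x and y along its sides.
- mug: bystander: white mug, 82 mm wide, 90 mm high; origin centre of its underside
- bowl: bystander: white bowl, 120 mm wide, 50 mm high; origin centre of its underside
- spoon: bystander: steel spoon lying flat in front of the robot; origin at its underside, x along it
- eggcup: bystander: small white cup, 52 mm wide, 45 mm high; origin centre of its underside
- flask_lid: bystander: the flask's black lid lying flat, 62 mm wide, 38 mm high; origin centre of its underside

How it is judged (in metres and radians):
On the way, in this order (a step that is already met when the one before it is completed fails the run):
1. the brush is lifted clear of the pot (z of brush in the frame of pot above 0.1 m), for 0.05 s.
2. push 1: brush end within 12 mm of the flask's inner floor, flask in its rest (x of brush in the frame of flask between -0.024 and 0.024 m and y of brush in the frame of flask between -0.024 and 0.024 m and distance of flask from where it was at the start of the episode below 0.03 m and z of brush in the frame of flask below 0.018 m), for 0.05 s.
3. brush drawn up, its end over 59 mm above the inner floor and in line (x of brush in the frame of flask between -0.024 and 0.024 m and y of brush in the frame of flask between -0.024 and 0.024 m and distance of flask from where it was at the start of the episode below 0.03 m and z of brush in the frame of flask above 0.065 m), for 0.05 s.
4. push 2: brush end within 12 mm of the flask's inner floor, flask in its rest (all of step 2), for 0.05 s.
5. brush drawn up, its end over 59 mm above the inner floor and in line (all of step 3), for 0.05 s.
6. push 3: brush end within 12 mm of the flask's inner floor, flask in its rest (all of step 4), for 0.05 s.
7. the brush stands in its pot, let go, the flask still in its rest (horizontal distance between brush and pot below 0.02 m and z of brush in the frame of pot below 0.02 m and angle between brush's own z axis and vertical below 0.35 rad and contact force between the fingers and brush below 0.05 N and distance of flask from where it was at the start of the episode below 0.03 m), for 0.2 s.
At the end, for the whole second after the job is handed in: Flask upright (within 0.06 rad), mouth up, flat on the tray floor (underside 3 to 9.5 mm above the worktop, within 50 mm of the tray centre along each side); brush head down in its pot (end within 20 mm of pot axis and underside, tilt under 0.35 rad); both let go, under 0.02 m/s (horizontal distance between brush and pot below 0.02 m and z of brush in the frame of pot below 0.02 m and angle between brush's own z axis and vertical below 0.35 rad and contact force between the fingers and brush below 0.05 N and x of flask in the frame of tray between -0.05 and 0.05 m and y of flask in the frame of tray between -0.05 and 0.05 m and z of flask in the frame of tray between 0.003 and 0.0095 m and angle between flask's own z axis and vertical below 0.06 rad and linear speed of each of flask, brush below 0.02 m/s); the robot touches nothing.
It fails at once if the flask is dropped (faster than 0.4 m/s while out of the fingers) (contact force between the fingers and flask below 0.05 N and linear speed of flask above 0.4 m/s).
It fails at once if the brush is dropped (faster than 0.7 m/s while out of the fingers) (contact force between the fingers and brush below 0.05 N and linear speed of brush above 0.7 m/s).
It fails at once if another loose kitchen thing is moved more than 30 mm (distance of any of mug, bowl, spoon, eggcup, flask_lid from where it was at the start of the episode above 0.03 m).
It also fails if it takes over 72 s, if anything falls off the work surface, if the arm or the gripper's body presses on something with over 40 N, if the wrist force passes 120 N, or if a joint passes its speed limit or range.

## Robot

A 6-joint arm with a two-finger parallel gripper is mounted at the origin on the work surface. World frame = base frame: x ahead of the robot, y to its left, z up, the work surface at z = 0. Lengths are in m, angles in degrees, forces in N, time in s.
With the tool pointing down it reaches from about 0.325 to 0.9 m from the base axis. Payload 3.5 kg.
Tool frame: the origin (TCP) lies on the centre line of the jaws, within the pads' length; the fingertips stand 17 mm ahead of it and the grasp point (between the pads) lies 2 mm behind it; z points along the fingers, y is the line along which they close (so a half turn about z gives the same grasp; the last joint's range is limited). The gripper opens to 85 mm and grips with 20 to 120 N. Pads are 22 mm wide; open, the fingers measure 114 mm over their backs; the gripper's body (76 mm by 85 mm) begins 54 mm behind the grasp point. The pads swing forward as they close: fully open they stand 13 mm farther back than shut.
Start: joints at [57.96, 15.837, -1.513, 72.651, 0, 84.076], TCP at [0.275, 0.561, 0.219] pointing down, gripper open.
Joint ranges: [-178.77, 178.77], [-48.84, 107.48], [-61.69, 71.31], [-111.58, 123.2], [-90, 87.43], [-180, 180]. Speed limits (degrees/s): [147.25, 147.25, 180, 180, 180, 180].

## Interface

Orientations are given as [roll, pitch, yaw] about the fixed x, y, z axes, in that order (R = Rz(yaw) Ry(pitch) Rx(roll)).
In Python, from plant import bot, imaging gives the robot as it stands.
- The arm moves only by the tool play_rows, never from a script. Its argument "moves" is a list of rows, each a list of 7 numbers: the shift along the tool's x, y, z in mm, then the turn, a rotation vector about the tool's x, y, z in rad, then the finger opening in mm, from 0 to 85.4. In form: [[tx, ty, tz, wx, wy, wz, claw], ...]. A call has exactly 5 rows; each row shifts and turns the commanded pose from where the row before left it, along the tool's axes as they then stand; what a row does not reach is not made up. A row lasts 1/12 s, in which the tool goes at most 41.7 mm and 7.16 degrees, less where a joint would pass 70% of its speed; a pose out of reach is approached as far as the arm can. A call with a gripper value outside its range is refused whole. The fingers move at their own pace and stop on an object; "force" is the grip in N (left out, the last holds). Time passes only in rows, so rows that do not move let the fingers close, or fill a call up. It gives the time, the measured TCP pose, the force, the opening and the grip force at its end, in the units of the state.
- bot.get_obs(): the state, without advancing time (a new reading comes with each control period).
- imaging.get_image(name): name is "side" or "top"; returns a dict with "frame" (400x640x3 uint8, red, green, blue), "range_z" (400x640 float32, m along the optical axis (not along the pixel's ray), 0 where there is no reading), "intrinsics" (3x3 intrinsics, pixels), "eye" and "rotation" of the camera in the world. Camera axes: x right, y down, z forward; pixel columns grow to the right and rows downward; lengths in m; the calibration is good to about 2 mm. A picture is of the moment at which its call begins.
- bot.close_job(): hands the job in; it is judged then, once.
The state is a dict: "t": time; "q": joint angles; "qvel": joint speeds; "tau": joint torques, N m; "ee_pos": TCP position; "eef_rot": TCP orientation; "wrist_force": force on the tool from outside, world axes, zero at the start; "moment": the same for the moment, N m; "opening": opening from 0.0 (shut) to 1.0 (fully open); "gripper_force": force on a finger pad.
Only numpy, scipy, OpenCV 4.12 (cv2) and the standard library are available. Lean on these libraries where they do the work, as an engineer would, in place of code of your own. Each camera call takes 0.05 s, during which the arm holds its last target. There are 200 camera calls.

## Working session

There is one attempt and no reset: what is moved stays moved. The work goes in short steps, Python scripts to look and compute and a tool call to move; the robot and the scene stay as the last step left them, time stands still between calls to the robot, and variables do not carry over. Pictures are saved under pics/ and viewed, at most 10 in all, crops included, and the job is handed in when it is done.

Besides the shell and the picture viewer there is one more tool, called after "Emit:" as a command line: name --pt "numbers of a row" for each row, then --argument value for the rest. play_rows: Moves the arm, as the interface text tells. Its arguments: {"type":"object","properties":{"moves":{"type":"array"},"force":{"type":"number"}},"required":["moves"]}

```bash
ls; mkdir -p pics; python3 - <<'E'
from plant import bot, imaging
import cv2,numpy as np
for n in("side","top"):
    d=imaging.get_image(n); np.savez(f"{n}0.npz",**d); cv2.imwrite(f"pics/{n}0.png",d["frame"][:,:,::-1]); print(n,d["intrinsics"],d["eye"],d["rotation"])
print(bot.get_obs())
E
```

```text
pics
side [[443.47429437   0.         326.30731462]
 [  0.         443.47429437 202.66145301]
 [  0.           0.           1.        ]] [0.42940595 0.66445901 0.62843721] [-130.51973906    1.09389257 -171.86080622]
top [[370.03096524   0.         322.55232086]
 [  0.         370.03096524 196.39554291]
 [  0.           0.           1.        ]] [ 0.43198512 -0.00091129  0.83006586] [-171.6792793     0.82319232  -89.22338311]
{'t': 0.1, 'q': array([ 5.79607030e+01,  1.58751190e+01, -1.58847220e+00,  7.26525114e+01,
        1.95455228e-04,  8.40756780e+01]), 'qvel': array([ 0.00616115, -0.13036922,  0.18265717, -0.01280636,  0.01280258,
       -0.0913856 ]), 'tau': array([ 1.18422082e-03, -4.46707785e+01,  2.96129215e+01,  8.46789888e-03,
       -1.41944774e-04, -5.72734052e-06]), 'ee_pos': array([0.27472748, 0.56057079, 0.21827079]), 'eef_rot': array([-1.79884538e+02, -1.21779078e-02,  1.53885013e+02]), 'wrist_force': array([-0.09875538, -0.73331316,  0.78188863]), 'moment': array([ 0.04406145,  0.03554459, -0.00448618]), 'gripper_force': 0.0, 'opening': 1.0002701763555193}
```

View pics/top0.png

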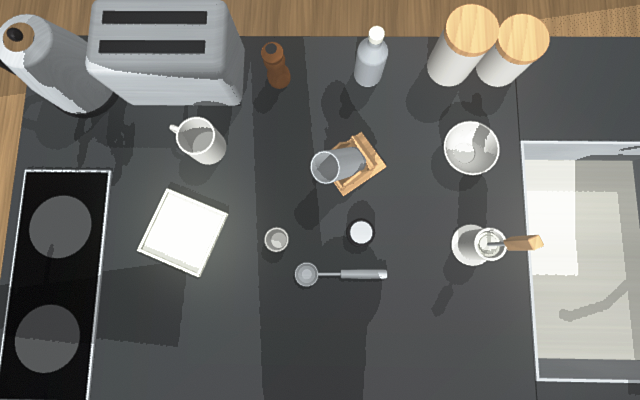

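View pics/side0.png

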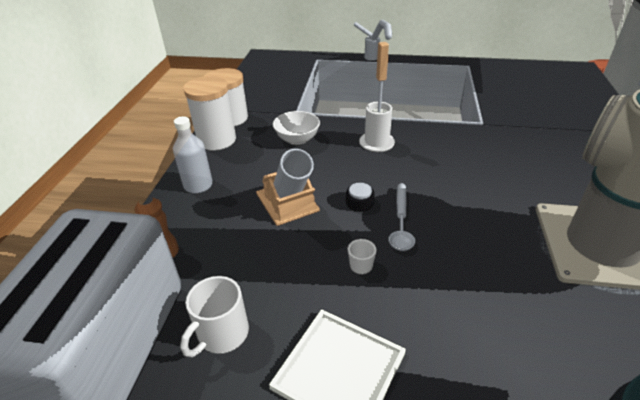

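The top view shows the tray at about (183,232), the flask mouth at (325,168) leaning out of the rest at (357,163), and the pot at (480,244) with the brush handle towards (540,242). The side view shows the same objects: handle at (383,62), pot at (378,128), flask mouth at (297,165).

```bash
cat > h.py <<'E'
import numpy as np,cv2
from scipy.spatial.transform import Rotation as R
from scipy.optimize import least_squares
def load(n):
    return dict(np.load(n))
def cloud(d):
    K=d["intrinsics"];z=d["range_z"].astype(float);v,u=np.mgrid[:400,:640]
    c=np.stack([(u-K[0,2])/K[0,0]*z,(v-K[1,2])/K[1,1]*z,z],-1)
    w=c@R.from_euler('xyz',d["rotation"],degrees=True).as_matrix().T+d["eye"]
    w[z==0]=np.nan
    return w
E
python3 - <<'E'
from h import *
np.set_printoptions(precision=4,suppress=True)
C={n:load(n+"0.npz") for n in("top","side")}
for n,d in C.items():
    w=cloud(d);f=d["frame"].astype(int);hsv=cv2.cvtColor(d["frame"],cv2.COLOR_RGB2HSV)
    print(n, "table",np.nanmedian(w[230:300,400:440,2] if n=="top" else w[230:260,420:500,2]))
    pts={"tray":[(183,232)],"flaskmouth":[(325,152)],"pot":[(480,244)],"handle":[(540,242)]} if n=="top" else {}
    def box(lo,hi,extra=None):
        m=np.all((w>lo)&(w<hi),-1)
        return m if extra is None else m&extra
    wood=(hsv[...,0]>5)&(hsv[...,0]<25)&(hsv[...,1]>80)
    # handle
    m=box([.2,-.5,.14],[.5,-.2,.35],wood); p=w[m]; print("handle",len(p),p.min(0) if len(p) else 0,p.max(0) if len(p) else 0)
    if len(p)>20:
        c=p.mean(0);print(c,np.linalg.svd(p-c)[2][0])
    # pot
    m=box([.2,-.5,.03],[.5,-.2,.09],~wood);p=w[m];print("pot side",len(p),p.mean(0),p.min(0),p.max(0))
    g=p[:, :2]; r=least_squares(lambda c:np.hypot(*(g-c).T)-.032,g.mean(0)+ (g.mean(0)-d["eye"][:2])*.02,loss='soft_l1',f_scale=.002);print(" fit",r.x,np.median(abs(r.fun)))
    m=box([.2,-.5,.095],[.5,-.2,.108],~wood);p=w[m];print(" rim",len(p),(p.min(0)+p.max(0))/2,np.ptp(p,0))
    # tray
    m=box([.15,.2,.002],[.5,.5,.02],(hsv[...,2]>150)&(hsv[...,1]<40));p=w[m];print("tray",len(p),cv2.minAreaRect((p[:,:2]*1000).astype(np.float32)),np.percentile(p[:,2],[5,50,95]))
    # rest
    m=box([.3,-.2,.003],[.65,.15,.09],wood);p=w[m];print("rest",len(p),cv2.minAreaRect((p[:,:2]*1000).astype(np.float32)),np.percentile(p[:,2],[1,50,99]))
    # flask
    m=box([.3,-.2,.05],[.65,.2,.2],~wood);p=w[m];print("flask",len(p),p.min(0),p.max(0))
    cv2.imwrite(f"pics/m_{n}.png",(m*255).astype(np.uint8))
    np.save(f"fl_{n}.npy",p)
E
```

```text
top table -0.00028310011194115914
handle 422 [ 0.4385 -0.3277  0.1764] [ 0.4602 -0.3048  0.2599]
[ 0.4484 -0.3117  0.2311] [-0.0151  0.0921 -0.9956]
pot side 785 [ 0.4488 -0.3081  0.0758] [ 0.4184 -0.3439  0.0304] [ 0.481  -0.284   0.0899]
 fit [ 0.4494 -0.3169] 0.007388520765212837
 rim 277 [ 0.449  -0.3155  0.1014] [0.062  0.0616 0.0128]
tray 3402 ((329.022216796875, 365.3204345703125), (341.8423156738281, 269.3035888671875), 4.355115015641786e-05) [0.0034 0.006  0.0139]
rest 825 ((624.4279174804688, -55.920074462890625), (88.52900695800781, 121.95928192138672), 34.959449768066406) [0.0044 0.0263 0.0824]
flask 1464 [ 0.5581 -0.0786  0.05  ] [0.6493 0.0353 0.1681]
side table -0.0007980856305601636
handle 371 [ 0.4384 -0.3248  0.1735] [ 0.4616 -0.3024  0.2583]
[ 0.45   -0.3114  0.2192] [-0.0113  0.0251 -0.9996]
pot side 641 [ 0.4502 -0.2988  0.0644] [ 0.4188 -0.3478  0.0305] [ 0.4822 -0.2827  0.09  ]
 fit [ 0.4505 -0.3182] 0.001108366258309429
 rim 151 [ 0.4509 -0.3168  0.1014] [0.0612 0.0634 0.0128]
tray 5219 ((437.3236999511719, 301.25701904296875), (143.426025390625, 125.34008026123047), 89.99016571044922) [0.0036 0.0055 0.0132]
rest 1157 ((582.4990234375, -38.73244094848633), (159.41041564941406, 55.458858489990234), 29.491924285888672) [0.0041 0.0349 0.0755]
flask 1374 [ 0.5595 -0.0703  0.0504] [0.6494 0.0351 0.167 ]
```

```bash
python3 - <<'E'
from h import *
np.set_printoptions(precision=4,suppress=True)
C={n:load(n+"0.npz") for n in("top","side")}
FL=[];HA=[]
for n,d in C.items():
    w=cloud(d);hsv=cv2.cvtColor(d["frame"],cv2.COLOR_RGB2HSV)
    def box(lo,hi,e): return np.all((w>lo)&(w<hi),-1)&e
    wood=(hsv[...,0]>5)&(hsv[...,0]<25)&(hsv[...,1]>70)
    m=box([.5,-.2,.003],[.72,.08,.09],wood);p=w[m];print(n,"rest",len(p),cv2.minAreaRect((p[:,:2]*1000).astype(np.float32)),p[:,2].max())
    p=w[box([.5,-.2,.004],[.72,.08,.02],wood)];print(" base",len(p),cv2.minAreaRect((p[:,:2]*1000).astype(np.float32)))
    p=w[box([.2,.2,.002],[.45,.46,.02],(hsv[...,2]>150)&(hsv[...,1]<40))]
    print(" tray",len(p),cv2.minAreaRect((p[:,:2]*1000).astype(np.float32)))
    m=box([.5,-.12,.07],[.70,.08,.2],~wood); FL.append(w[m]);
    h=w[box([.2,-.5,.16],[.5,-.2,.35],wood)];HA.append(h)
    for lo,hi in((.17,.2),(.2,.225),(.225,.25),(.25,.27)):
        q=h[(h[:,2]>lo)&(h[:,2]<hi)]
        if len(q)>8:print("  handle",lo,cv2.minAreaRect((q[:,:2]*1000).astype(np.float32)),q[:,2].max())
def ax(t,y): return np.array([np.sin(t)*np.cos(y),np.sin(t)*np.sin(y),np.cos(t)])
def res(x,p,sep=False):
    a=ax(x[3],x[4]);v=p-np.array([x[0],x[1],.12]);s=v@a;r=np.linalg.norm(v-np.outer(s,a),axis=1)
    e1=r-.031;e2=r-.028
    return np.where(abs(e1)<abs(e2),e1,e2)
for nm,p in(("top",FL[0]),("side",FL[1]),("both",np.vstack(FL))):
    r=least_squares(lambda x:np.r_[res([x[0],x[1],0,x[2],x[3]],p),(x[2]-.55)*.05],[.575,.0,.55,2.0],loss='soft_l1',f_scale=.0015)
    x=r.x;a=ax(x[2],x[3]);e=res([x[0],x[1],0,x[2],x[3]],p);ok=abs(e)<.003
    s=(p[ok]-[x[0],x[1],.12])@a
    mo=np.array([x[0],x[1],.12])+a*np.percentile(s,99.7)
    print(nm,len(p),ok.mean(),x,np.degrees(x[3]),"smax",np.percentile(s,[98,99.7,100]),"mouth",mo,"base",mo-.14*a)
E
```

```text
top rest 1187 ((629.4215087890625, -53.11566925048828), (99.96923828125, 123.32623291015625), 35.25291442871094) 0.08700215778158693
 base 555 ((629.6572265625, -53.44921112060547), (99.96923828125, 120.22643280029297), 35.25291442871094)
 tray 1733 ((435.2165832519531, 336.1365966796875), (154.20993041992188, 82.6339340209961), 71.19380950927734)
  handle 0.17 ((449.9367370605469, -309.7144775390625), (9.858552932739258, 21.31486701965332), 79.11913299560547) 0.19999951865014454
  handle 0.2 ((450.7684020996094, -310.2542724609375), (11.344470977783203, 22.78107261657715), 74.39045715332031) 0.22495713272289541
  handle 0.225 ((449.7771301269531, -309.4964599609375), (10.311516761779785, 21.47930335998535), 79.26251220703125) 0.24999604048031843
  handle 0.25 ((449.7958984375, -316.8442687988281), (18.64914321899414, 19.872325897216797), 25.011091232299805) 0.25989741433130154
side rest 1579 ((631.3380126953125, -53.95551300048828), (100.35538482666016, 124.79833221435547), 35.76985168457031) 0.0855633040033904
 base 549 ((631.0756225585938, -54.107200622558594), (100.2861328125, 12
[... 499 characters left out ...]
 22.7683162689209), 79.42729187011719) 0.24991420462258923
  handle 0.25 ((450.048583984375, -316.2274475097656), (20.37405776977539, 19.234394073486328), 21.052520751953125) 0.25830163480079543
top 1292 0.9976780185758514 [ 0.6003 -0.0105  0.5642  2.1879] 125.3573851637646 smax [0.0386 0.0399 0.0411] mouth [0.5879 0.0069 0.1537] base [ 0.6312 -0.0541  0.0354]
side 1277 0.9992169146436961 [ 0.5985 -0.0085  0.5172  2.2003] 126.068306784229 smax [0.0364 0.0381 0.039 ] mouth [0.5873 0.0067 0.1532] base [ 0.6281 -0.0492  0.0315]
both 2569 0.9988322304398599 [ 0.5977 -0.0077  0.56    2.1806] 124.93655956344944 smax [0.0363 0.0376 0.0391] mouth [0.5863 0.0086 0.1518] base [ 0.6289 -0.0524  0.0332]
```

```bash
python3 - <<'E'
from h import *
np.set_printoptions(precision=4,suppress=True)
HA=[]
for n in("top","side"):
    d=load(n+"0.npz");w=cloud(d);hsv=cv2.cvtColor(d["frame"],cv2.COLOR_RGB2HSV)
    wood=(hsv[...,0]>5)&(hsv[...,0]<25)&(hsv[...,1]>70)
    h=w[np.all((w>[.2,-.5,.16])&(w<[.5,-.2,.35]),-1)&wood];h=h[h[:,2]<.253];HA.append(h)
    m=((hsv[...,2]>120)&(hsv[...,1]<50)&(w[...,2]>.001)&(w[...,2]<.022)).astype(np.uint8)
    k,lab,st,ce=cv2.connectedComponentsWithStats(m)
    for i in range(1,k):
        if st[i,4]>800:
            p=w[lab==i];print(n,st[i],cv2.minAreaRect((p[:,:2]*1000).astype(np.float32)),np.percentile(p[:,2],[5,50,95]))
def sq(x,p):
    c=np.c_[x[0]+x[3]*(p[:,2]-.215),x[1]+x[4]*(p[:,2]-.215)];q=p[:,:2]-c
    u=q[:,0]*np.cos(x[2])+q[:,1]*np.sin(x[2]);v=-q[:,0]*np.sin(x[2])+q[:,1]*np.cos(x[2])
    return np.maximum(abs(u),abs(v))-.01
for p in(HA[0],HA[1],np.vstack(HA)):
  for y0 in(-.6,-.2,.2,.6):
    r=least_squares(sq,[.449,-.315,y0,0,0],args=(p,),loss='soft_l1',f_scale=.001)
    print(len(p),y0,r.cost*1e6,r.x[:2],np.degrees(r.x[2]),r.x[3:])
E
```

```text
top [ 447  131   41   39 1137] ((656.56396484375, -309.10296630859375), (88.32405090332031, 86.58641052246094), 29.306007385253906) [0.0032 0.0109 0.0207]
top [   0  169  112  231 1152] ((362.34112548828125, 601.798583984375), (206.70135498046875, 493.4302673339844), 89.8649673461914) [0.0027 0.0055 0.008 ]
top [ 137  189   92   88 4702] ((469.5576477050781, 325.7958679199219), (157.74856567382812, 154.43397521972656), 68.73475646972656) [0.0032 0.006  0.0141]
top [295 263  92  23 856] ((382.45989990234375, -28.568954467773438), (46.93208312988281, 197.0719757080078), 1.0760895013809204) [0.0024 0.0134 0.0199]
side [ 537  203  103   83 2970] ((28.54159164428711, 0.06308746337890625), (148.39964294433594, 208.53163146972656), 0.2995723485946655) [0.0091 0.0109 0.0126]
side [ 269  310  137   90 7986] ((472.03021240234375, 317.8695068359375), (156.99237060546875, 156.22659301757812), 68.90298461914062) [0.0036 0.0056 0.0135]
311 -0.6 29.042118086817084 [ 0.4491 -0.3181] -65.64372785598873 [-0.0016 -0.0003]
311 -0.2 29.042118086921022 [ 0.4491 -0.3181] 24.356296623879942 [-0.0016 -0.0003]
311 0.2 29.042118086810255 [ 0.4491 -0.3181] 24.356272570493903 [-0.0016 -0.0003]
311 0.6 29.04211808724756 [ 0.4491 -0.3181] 24.356306417602095 [-0.0016 -0.0003]
339 -0.6 188.1645991335084 [ 0.4499 -0.3196] 27.807140694322158 [-0.0048  0.002 ]
339 -0.2 188.16459913288784 [ 0.4499 -0.3196] 27.80716496819908 [-0.0048  0.002 ]
339 0.2 188.1645991335077 [ 0.4499 -0.3196] 27.80714071089389 [-0.0048  0.002 ]
339 0.6 188.19814938684334 [ 0.4499 -0.3197] 28.30429277922796 [-0.0038  0.0008]
650 -0.6 301.91755030244474 [ 0.4494 -0.3186] -64.59768825875626 [-0.0029  0.0043]
650 -0.2 301.9165475156935 [ 0.4494 -0.3186] 25.348342970380383 [-0.0033  0.0044]
650 0.2 301.9165475156895 [ 0.4494 -0.3186] 25.3483430108391 [-0.0033  0.0044]
650 0.6 301.91755030251676 [ 0.4494 -0.3186] 25.40231612249959 [-0.0029  0.0043]
```

```bash
cat >> h.py <<'E'
A=np.array([np.sin(.55)*np.cos(np.radians(125.3)),np.sin(.55)*np.sin(np.radians(125.3)),np.cos(.55)])
FB=np.array([.6295,-.0525,.034])
def down(yaw): return R.from_euler('xyz',[180,0,yaw],degrees=True)
def tilt(yaw): # tool z = -A by the least turn from down(yaw)
    ax=np.cross([0,0,1],A);ax/=np.linalg.norm(ax)
    return R.from_rotvec(.55*ax)*down(yaw)
def cur():
    from plant import bot
    o=bot.get_obs();return o["ee_pos"],R.from_euler('xyz',o["eef_rot"],degrees=True),o
def plan(p0,r0,p1,r1,n):
    "n equal rows (constant screw) from pose 0 to pose 1"
    w=(r0.inv()*r1).as_rotvec()/n
    M=sum(R.from_rotvec(w*k).as_matrix() for k in range(n))
    t=np.linalg.solve(M,r0.inv().apply(np.asarray(p1)-p0))*1000
    print(n,"x",np.round(t,1).tolist(),np.round(w,4).tolist(),"|t|",round(float(np.linalg.norm(t)),1),"|w|",round(float(np.linalg.norm(w)),3))
    return p1,r1
E
python3 - <<'E'
from h import *
p,r,o=cur()
s=plan(p,r,[.33,.50,.42],down(145),5)
s=plan(*s,[.50,.12,.44],down(130),15)
s=plan(*s,[.4495,-.3185,.34],down(115),15)
E
```

```text
5 x [-15.6, -5.1, -40.3] [-0.0004, -0.0, 0.031] |t| 43.6 |w| 0.031
15 x [-25.4, -11.3, -1.3] [-0.0, -0.0, 0.0175] |t| 27.9 |w| 0.017
15 x [-22.7, -18.8, 6.7] [0.0, -0.0, 0.0175] |t| 30.3 |w| 0.017
```

Emit:
play_rows --pt "-14 -5 -36 0 0 0.03 85" --pt "-14 -5 -36 0 0 0.03 85" --pt "-14 -5 -36 0 0 0.03 85" --pt "-14 -5 -36 0 0 0.03 85" --pt "-14 -5 -36 0 0 0.03 85" --force 60

```text
t: 0.52
ee_pos: [0.3237, 0.504, 0.4004]
eef_rot: [-179.9, -0.0, 145.2]
wrist_force: [0.6, 0.6, 0.7]
opening: 0.996
gripper_force: 0.0
```

Emit:
play_rows --pt "-25 -11 -2 0 0 0.0175 85" --pt "-25 -11 -2 0 0 0.0175 85" --pt "-25 -11 -2 0 0 0.0175 85" --pt "-25 -11 -2 0 0 0.0175 85" --pt "-25 -11 -2 0 0 0.0175 85"

```text
t: 0.93
ee_pos: [0.3912, 0.3849, 0.4089]
eef_rot: [-180.0, -0.0, 140.2]
wrist_force: [0.0, -0.2, 0.4]
opening: 0.997
gripper_force: 0.0
```

Emit:
play_rows --pt "-25 -11 -2 0 0 0.0175 85" --pt "-25 -11 -2 0 0 0.0175 85" --pt "-25 -11 -2 0 0 0.0175 85" --pt "-25 -11 -2 0 0 0.0175 85" --pt "-25 -11 -2 0 0 0.0175 85"

```text
t: 1.35
ee_pos: [0.4478, 0.2606, 0.4188]
eef_rot: [-179.9, -0.0, 135.2]
wrist_force: [-0.7, -0.3, 0.6]
opening: 0.996
gripper_force: 0.0
```

Emit:
play_rows --pt "-25 -11 -2 0 0 0.0175 85" --pt "-25 -11 -2 0 0 0.0175 85" --pt "-25 -11 -2 0 0 0.0175 85" --pt "-25 -11 -2 0 0 0.0175 85" --pt "-25 -11 -2 0 0 0.0175 85"

```text
t: 1.77
ee_pos: [0.4932, 0.132, 0.4289]
eef_rot: [-180.0, -0.0, 130.2]
wrist_force: [1.4, -0.4, 0.9]
opening: 0.997
gripper_force: 0.0
```

```bash
python3 - <<'E'
from h import *
p,r,o=cur()
print(p,o['eef_rot'],o['q'],o['t'])
s=plan(p,r,[.4495,-.3185,.34],down(115),15)
E
```

```text
[0.49324506 0.13195776 0.42887179] [-1.79955751e+02 -3.11370906e-02  1.30202626e+02] [7.71885358e+00 2.08889668e+00 7.05184437e+00 9.50169963e+01
 2.50096440e-03 5.75162143e+01] 1.7667
15 x [-23.6, -18.9, 5.9] [-0.0001, -0.0, 0.0177] |t| 30.8 |w| 0.018
```

Emit:
play_rows --pt "-23.6 -18.9 5.9 0 0 0.0177 85" --pt "-23.6 -18.9 5.9 0 0 0.0177 85" --pt "-23.6 -18.9 5.9 0 0 0.0177 85" --pt "-23.6 -18.9 5.9 0 0 0.0177 85" --pt "-23.6 -18.9 5.9 0 0 0.0177 85"

```text
t: 2.18
ee_pos: [0.4915, -0.0192, 0.399]
eef_rot: [-180.0, -0.0, 125.1]
wrist_force: [0.7, -0.3, -0.1]
opening: 0.991
gripper_force: 0.0
```

Emit:
play_rows --pt "-23.6 -18.9 5.9 0 0 0.0177 85" --pt "-23.6 -18.9 5.9 0 0 0.0177 85" --pt "-23.6 -18.9 5.9 0 0 0.0177 85" --pt "-23.6 -18.9 5.9 0 0 0.0177 85" --pt "-23.6 -18.9 5.9 0 0 0.0177 85"

```text
t: 2.6
ee_pos: [0.4767, -0.1696, 0.3695]
eef_rot: [-180.0, -0.0, 120.1]
wrist_force: [-0.0, -0.5, 0.1]
opening: 0.995
gripper_force: 0.0
```

Emit:
play_rows --pt "-23.6 -18.9 5.9 0 0 0.0177 85" --pt "-23.6 -18.9 5.9 0 0 0.0177 85" --pt "-23.6 -18.9 5.9 0 0 0.0177 85" --pt "-23.6 -18.9 5.9 0 0 0.0177 85" --pt "-23.6 -18.9 5.9 0 0 0.0177 85"

```text
t: 3.02
ee_pos: [0.4488, -0.318, 0.3399]
eef_rot: [-180.0, -0.1, 115.0]
wrist_force: [0.7, 0.2, 0.1]
opening: 0.993
gripper_force: 0.0
```

```bash
python3 - <<'E'
from h import *
p,r,o=cur()
print(p,o['eef_rot'],o['q'],o['t'])
s=plan(p,r,[.4495,-.3185,.217],down(115),8)
E
```

```text
[ 0.44881423 -0.31800522  0.33993125] [-1.79983752e+02 -5.70898153e-02  1.14982195e+02] [-4.20573995e+01  6.00352902e+00  8.62977794e-01  8.49183537e+01
  7.31010825e-03  2.29603941e+01] 3.0167
8 x [-0.1, 0.1, 15.4] [-0.0, -0.0001, -0.0] |t| 15.4 |w| 0.0
```

Emit:
play_rows --pt "0 0 20 0 0 0 85" --pt "0 0 20 0 0 0 85" --pt "0 0 20 0 0 0 85" --pt "0 0 20 0 0 0 85" --pt "-0.5 0.5 20 0 0 0 85"

```text
t: 3.43
ee_pos: [0.4496, -0.3169, 0.2393]
eef_rot: [-180.0, -0.1, 115.0]
wrist_force: [-0.2, -0.7, -0.8]
opening: 0.999
gripper_force: 0.0
```

Emit:
play_rows --pt "0 0 12 0 0 0 85" --pt "0 0 11 0 0 0 85" --pt "0 0 0 0 0 0 50" --pt "0 0 0 0 0 0 30" --pt "0 0 0 0 0 0 10"

```text
t: 3.85
ee_pos: [0.4508, -0.3176, 0.2189]
eef_rot: [180.0, 0.1, 115.0]
wrist_force: [0.3, 0.3, 0.5]
opening: 0.596
gripper_force: 0.0
```

Emit:
play_rows --pt "0 0 0 0 0 0 10" --pt "0 0 0 0 0 0 10" --pt "0 0 0 0 0 0 10" --pt "0 0 0 0 0 0 10" --pt "0 0 0 0 0 0 10"

```text
t: 4.27
ee_pos: [0.451, -0.3178, 0.2192]
eef_rot: [179.9, 0.1, 115.0]
wrist_force: [0.3, -1.0, 4.9]
opening: 0.225
gripper_force: 59.2
```

```bash
python3 - <<'E'
from h import *
from plant import imaging
p,r,o=cur()
print(p,o['eef_rot'],o['opening'],o['gripper_force'],o['t'])
d=imaging.get_image("side");cv2.imwrite("pics/g1.png",cv2.resize(d["frame"][10:180,280:480,::-1],None,fx=3,fy=3))
E
```

```text
[ 0.45098623 -0.31775866  0.21921263] [1.79940507e+02 1.49614024e-01 1.15038419e+02] 0.22453655011981744 59.16553258895874 4.2667
```

View pics/g1.png

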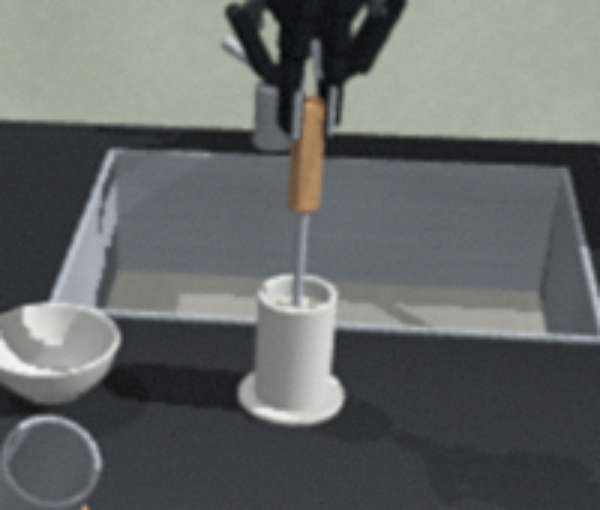

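Side view crop: the handle (crop 290–325, 98–210) is between the fingers, whose tips show at about crop row 135. That is higher than I expected, so I'll check the heights by depth.

```bash
python3 - <<'E'
from h import *
from plant import imaging
np.set_printoptions(precision=4,suppress=True)
for n in("side","top"):
    d=imaging.get_image(n);w=cloud(d);hsv=cv2.cvtColor(d["frame"],cv2.COLOR_RGB2HSV)
    wood=(hsv[...,0]>5)&(hsv[...,0]<25)&(hsv[...,1]>70)
    b=np.all((w>[.38,-.4,.11])&(w<[.52,-.24,.4]),-1)
    h=w[b&wood];f=w[b&~wood];f=f[f[:,2]>.16]
    print(n,len(h),h.min(0) if len(h) else 0,h.max(0) if len(h) else 0)
    for side in(-1,1):
        q=(f[:,:2]-[.451,-.3178])@[.906,.42]*side
        g=f[(q>.008)&(q<.03)];print(side,len(g),np.sort(g[:,2])[:6])
    if n=="side":
        rows=h[:,2]
        for lo in np.arange(.17,.26,.015):
            g=h[(rows>lo)&(rows<lo+.015)]
            if len(g):print(lo,g.mean(0),len(g))
E
```

```text
side 347 [ 0.4384 -0.3268  0.1728] [ 0.4623 -0.3017  0.263 ]
-1 453 [0.1841 0.2316 0.2344 0.2352 0.2353 0.2355]
1 548 [0.1736 0.1892 0.1924 0.232  0.2323 0.2337]
0.17 [ 0.4511 -0.3119  0.1793] 41
0.185 [ 0.4497 -0.3112  0.1923] 67
0.19999999999999998 [ 0.4501 -0.311   0.2078] 64
0.21499999999999997 [ 0.4496 -0.3111  0.2222] 65
0.22999999999999995 [ 0.4466 -0.3102  0.2377] 47
0.24499999999999994 [ 0.4464 -0.3131  0.253 ] 61
top 409 [ 0.4385 -0.3288  0.1775] [ 0.4612 -0.2984  0.3054]
-1 583 [0.175  0.2327 0.2338 0.2355 0.2358 0.2364]
1 967 [0.1769 0.1769 0.1775 0.1784 0.2124 0.2346]
```

Depth puts the fingertips at z≈0.233. That's about 30 mm higher than the stated tool geometry implies, so only the top 25 mm of the handle is held. I'll regrip 26 mm lower.

Emit:
play_rows --pt "0 0 0 0 0 0 60" --pt "0 0 0 0 0 0 60" --pt "0 0 0 0 0 0 60" --pt "0 0 0 0 0 0 60" --pt "0 0 0 0 0 0 60"

```text
t: 4.83
ee_pos: [0.4499, -0.3167, 0.2173]
eef_rot: [-180.0, -0.1, 115.0]
wrist_force: [0.1, 0.6, -0.7]
opening: 0.701
gripper_force: 0.0
```

Emit:
play_rows --pt "0 0 7 0 0 0 60" --pt "0 0 7 0 0 0 60" --pt "0 0 7 0 0 0 60" --pt "0 0 6 0 0 0 60" --pt "0 0 0 0 0 0 60"

```text
t: 5.25
ee_pos: [0.4491, -0.316, 0.1885]
eef_rot: [-179.9, -0.2, 115.0]
wrist_force: [-0.6, -0.1, 0.2]
opening: 0.7
gripper_force: 0.0
```

Emit:
play_rows --pt "0 0 0 0 0 0 10" --pt "0 0 0 0 0 0 10" --pt "0 0 0 0 0 0 10" --pt "0 0 0 0 0 0 10" --pt "0 0 0 0 0 0 10"

```text
t: 5.67
ee_pos: [0.4506, -0.3173, 0.1914]
eef_rot: [180.0, 0.1, 115.0]
wrist_force: [0.6, 0.0, 1.9]
opening: 0.221
gripper_force: 58.7
```

Emit:
play_rows --pt "0 0 0 0 0 0 10" --pt "0 0 0 0 0 0 10" --pt "0 0 0 0 0 0 10" --pt "0 0 0 0 0 0 10" --pt "0 0 0 0 0 0 10"

```text
t: 6.08
ee_pos: [0.4506, -0.3174, 0.1914]
eef_rot: [180.0, 0.1, 115.0]
wrist_force: [0.7, -0.5, 4.6]
opening: 0.225
gripper_force: 58.7
```

```bash
cat > chk.py <<'E'
from h import *
from plant import imaging
np.set_printoptions(precision=4,suppress=True)
p,r,o=cur();print(p,o['eef_rot'],o['q'],o['opening'],o['gripper_force'],o['t'])
HA=[];F=[]
for n in("side","top"):
    d=imaging.get_image(n);w=cloud(d);hsv=cv2.cvtColor(d["frame"],cv2.COLOR_RGB2HSV)
    wood=(hsv[...,0]>5)&(hsv[...,0]<25)&(hsv[...,1]>70)
    t=r.inv().apply((w-p).reshape(-1,3)).reshape(w.shape)*1000   # tool frame, mm
    b=(abs(t[...,0])<35)&(abs(t[...,1])<60)&(t[...,2]>-80)&(t[...,2]<90)
    h=t[b&wood];f=t[b&~wood&(t[...,2]<40)]
    print(n,"handle tool z range",np.percentile(h[:,2],[1,99]) if len(h) else 0)
    for s in(-1,1):
        g=f[(f[:,1]*s>8)&(f[:,1]*s<30)];print("  finger",s,len(g),np.percentile(g[:,2],[98,99.5]) if len(g) else 0)
    np.save(f"h_{n}.npy",h)
    for lo in(-10,10,30,50):
        g=h[(h[:,2]>lo)&(h[:,2]<lo+20)]
        if len(g)>5:print("  ",lo,g.mean(0),len(g))
E
python3 chk.py
```

```text
[ 0.4506 -0.3174  0.1914] [179.9732   0.0628 115.0374] [-41.88     9.2852 -13.1787  67.4678   0.0001  23.0826] 0.22450020464742776 58.72690200805664 6.0833
side handle tool z range [-66.9949  16.8886]
  finger -1 194 [-14.9975 -12.3383]
  finger 1 242 [-13.846   -3.1778]
   -10 [5.7814 1.8157 0.058 ] 81
   10 [ 4.6485  2.4073 13.5049] 30
top handle tool z range [-67.754   13.4905]
  finger -1 168 [-18.1519 -15.6107]
  finger 1 236 [-19.2303  -5.3505]
   -10 [9.2319 0.0867 0.6461] 59
   10 [ 8.658   0.6203 12.394 ] 13
```

```bash
python3 - <<'E'
from h import *
p,r,o=cur()
s=plan(p,r,[.4506,-.3174,.46],down(115),10)
s=plan(*s,[.514,.111,.46],down(150),20)
s=plan(*s,[.514,.111,.42],tilt(150),10)
print(tilt(150).as_euler('xyz',degrees=True))
E
```

```text
10 x [-0.0, 0.0, -26.9] [0.0, 0.0001, 0.0001] |t| 26.9 |w| 0.0
20 x [14.1, 16.9, 0.0] [0.0, 0.0, -0.0305] |t| 22.0 |w| 0.031
10 x [0.9, 0.4, 3.9] [0.023, -0.05, -0.0] |t| 4.1 |w| 0.055
[-165.6300988    28.35060104  153.64746695]
```

Emit:
play_rows --pt "0 0 -10 0 0 0 10" --pt "0 0 -20 0 0 0 10" --pt "0 0 -25 0 0 0 10" --pt "0 0 -25 0 0 0 10" --pt "0 0 -25 0 0 0 10"

```text
t: 6.6
ee_pos: [0.4494, -0.3163, 0.2962]
eef_rot: [-179.9, -0.1, 115.0]
wrist_force: [1.0, 0.0, -0.7]
opening: 0.225
gripper_force: 58.5
```

Emit:
play_rows --pt "0 0 -33 0 0 0 10" --pt "0 0 -33 0 0 0 10" --pt "0 0 -33 0 0 0 10" --pt "0 0 -33 0 0 0 10" --pt "0 0 -32 0 0 0 10"

```text
t: 7.02
ee_pos: [0.4496, -0.3164, 0.4612]
eef_rot: [-180.0, -0.1, 115.0]
wrist_force: [0.7, -0.8, -1.2]
opening: 0.227
gripper_force: 58.5
```

Emit:
play_rows --pt "14.1 16.9 0 0 0 -0.0305 10" --pt "14.1 16.9 0 0 0 -0.0305 10" --pt "14.1 16.9 0 0 0 -0.0305 10" --pt "14.1 16.9 0 0 0 -0.0305 10" --pt "14.1 16.9 0 0 0 -0.0305 10"

```text
t: 7.43
ee_pos: [0.4906, -0.2137, 0.4593]
eef_rot: [-180.0, -0.1, 123.8]
wrist_force: [0.4, -0.2, -1.5]
opening: 0.226
gripper_force: 58.6
```

Emit:
play_rows --pt "14.1 16.9 0 0 0 -0.0305 10" --pt "14.1 16.9 0 0 0 -0.0305 10" --pt "14.1 16.9 0 0 0 -0.0305 10" --pt "14.1 16.9 0 0 0 -0.0305 10" --pt "14.1 16.9 0 0 0 -0.0305 10"

```text
t: 7.85
ee_pos: [0.5148, -0.1064, 0.4592]
eef_rot: [-179.9, -0.1, 132.6]
wrist_force: [0.5, 0.2, -0.9]
opening: 0.226
gripper_force: 58.7
```

Emit:
play_rows --pt "14.1 16.9 0 0 0 -0.0305 10" --pt "14.1 16.9 0 0 0 -0.0305 10" --pt "14.1 16.9 0 0 0 -0.0305 10" --pt "14.1 16.9 0 0 0 -0.0305 10" --pt "14.1 16.9 0 0 0 -0.0305 10"

```text
t: 8.27
ee_pos: [0.5226, 0.0031, 0.4593]
eef_rot: [-179.9, -0.1, 141.3]
wrist_force: [-0.1, 0.3, -0.7]
opening: 0.226
gripper_force: 58.7
```

Emit:
play_rows --pt "14.1 16.9 0 0 0 -0.0305 10" --pt "14.1 16.9 0 0 0 -0.0305 10" --pt "14.1 16.9 0 0 0 -0.0305 10" --pt "14.1 16.9 0 0 0 -0.0305 10" --pt "14.1 16.9 0 0 0 -0.0305 10"

```text
t: 8.68
ee_pos: [0.5137, 0.1126, 0.4593]
eef_rot: [-179.9, -0.1, 150.1]
wrist_force: [0.7, 0.1, -1.3]
opening: 0.226
gripper_force: 58.7
```

Emit:
play_rows --pt "0.9 0.4 3.9 0.023 -0.05 0 10" --pt "0.9 0.4 3.9 0.023 -0.05 0 10" --pt "0.9 0.4 3.9 0.023 -0.05 0 10" --pt "0.9 0.4 3.9 0.023 -0.05 0 10" --pt "0.9 0.4 3.9 0.023 -0.05 0 10"

```text
t: 9.1
ee_pos: [0.5121, 0.1139, 0.4395]
eef_rot: [-173.2, 14.3, 150.9]
wrist_force: [0.7, 0.6, -0.7]
opening: 0.226
gripper_force: 58.8
```

Emit:
play_rows --pt "0.9 0.4 3.9 0.023 -0.05 0 10" --pt "0.9 0.4 3.9 0.023 -0.05 0 10" --pt "0.9 0.4 3.9 0.023 -0.05 0 10" --pt "0.9 0.4 3.9 0.023 -0.05 0 10" --pt "0.9 0.4 3.9 0.023 -0.05 0 10"

```text
t: 9.52
ee_pos: [0.5135, 0.1115, 0.4195]
eef_rot: [-165.5, 28.4, 153.7]
wrist_force: [-0.5, 0.3, -1.7]
opening: 0.227
gripper_force: 58.8
```

```bash
python3 chk.py; python3 - <<'E'
from h import *
from plant import imaging
for n in ("top","side"):
    d=imaging.get_image(n);np.savez(n+"1.npz",**d)
    cv2.imwrite(f"pics/t1{n}.png",d["frame"][:,:,::-1])
a=cv2.imread("pics/t1top.png")[40:340,200:540];b=cv2.imread("pics/t1side.png")[0:300,150:490]
cv2.imwrite("pics/t1.png",np.hstack([a,b]))
E
```

```text
[0.5135 0.1115 0.4195] [-165.4934   28.4038  153.7232] [ 22.1559  -2.3441  -3.856   80.5896 -30.7137  49.95  ] 0.22658214943480273 58.78425121307373 9.5167
side handle tool z range [-78.7174  15.901 ]
  finger -1 211 [-15.2893 -12.2212]
  finger 1 487 [-12.6412  16.9015]
   -10 [3.3558 6.1257 1.9694] 152
   10 [ 2.1842  6.8821 13.1084] 61
top handle tool z range [-65.4415  16.5873]
  finger -1 889 [-13.5588   9.6363]
  finger 1 361 [-17.8785 -15.381 ]
   -10 [-3.9592 -4.9567  1.2758] 206
   10 [-2.1289 -6.1282 13.5072] 80
```

View pics/t1.png

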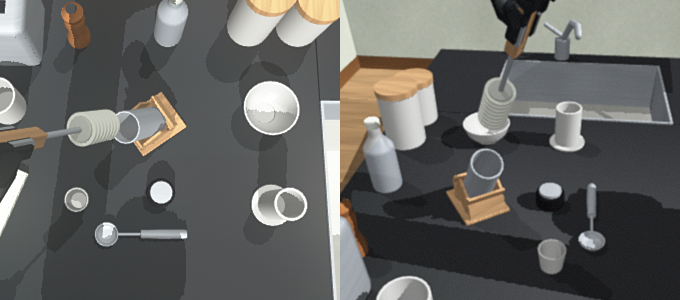

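Both crops show the brush tilted and in line with the flask, its head just above the mouth (about (125,125) in the top crop). The tool offset also holds when tilted. Before inserting, I'll fit the head's axis and re-measure the flask.

```bash
python3 - <<'E'
from h import *
np.set_printoptions(precision=4,suppress=True)
p,r,o=cur();H=[];
for n in("top","side"):
    d=load(n+"1.npz");w=cloud(d);t=r.inv().apply((w-p).reshape(-1,3)).reshape(w.shape)*1000
    m=(abs(t[...,0])<40)&(abs(t[...,1])<40)&(t[...,2]>95)&(t[...,2]<195)&(w[...,2]>.18)
    q=t[m];H.append(q);print(n,len(q),np.percentile(q[:,2],[1,50,99]))
for q in H+[np.vstack(H)]:
    f=least_squares(lambda x:np.hypot(q[:,0]-x[0]-x[2]*(q[:,2]-140),q[:,1]-x[1]-x[3]*(q[:,2]-140))-24,[0,0,0,0],loss='soft_l1',f_scale=1)
    print("head centre in tool frame mm at z=140, slopes",f.x)
L=.1834
S=lambda z:FB+A*(z+L)
s=plan(p,r,S(.18),tilt(150),5)
s=plan(*s,S(.012),tilt(150),10)
s=plan(*s,S(.080),tilt(150),4)
E
```

```text
top 1486 [101.8877 110.232  179.8651]
side 1415 [101.5801 117.6769 180.3197]
head centre in tool frame mm at z=140, slopes [ 3.8644  0.5451 -0.0226 -0.0357]
head centre in tool frame mm at z=140, slopes [-0.2371 -2.2684  0.0194  0.0314]
head centre in tool frame mm at z=140, slopes [ 2.3198 -0.8677 -0.0185 -0.0015]
5 x [5.5, 2.5, 14.1] [-0.0001, -0.0003, 0.0003] |t| 15.3 |w| 0.0
10 x [-0.0, -0.0, 16.8] [0.0, 0.0, 0.0] |t| 16.8 |w| 0.0
4 x [0.0, -0.0, -17.0] [0.0, 0.0, 0.0] |t| 17.0 |w| 0.0
```

Emit:
play_rows --pt "5.2 2.6 14 0 0 0 10" --pt "5.2 2.6 14 0 0 0 10" --pt "5.2 2.6 14 0 0 0 10" --pt "5.2 2.6 14 0 0 0 10" --pt "5.2 2.6 14 0 0 0 10"

```text
t: 10.13
ee_pos: [0.5227, 0.1019, 0.3455]
eef_rot: [-165.7, 28.4, 153.5]
wrist_force: [-0.4, -0.3, -0.5]
opening: 0.225
gripper_force: 58.8
```

Emit:
play_rows --pt "0 0 12 0 0 0 10" --pt "0 0 12 0 0 0 10" --pt "0 0 12 0 0 0 10" --pt "0 0 12 0 0 0 10" --pt "0 0 12 0 0 0 10"

```text
t: 10.55
ee_pos: [0.541, 0.0761, 0.2945]
eef_rot: [-165.7, 28.4, 153.5]
wrist_force: [0.5, 0.1, -1.0]
opening: 0.225
gripper_force: 58.8
```

```bash
python3 - <<'E'
from h import *
from plant import imaging
np.set_printoptions(precision=4,suppress=True)
p,r,o=cur();z=r.apply([0,0,1]);b=p+z*.1834-FB
s=b@A;print(p,o['eef_rot'],o['wrist_force'],"depth z",s,"lateral",b-s*A,"axis err",np.degrees(np.arccos(-z@A)))
E
```

```text
[0.541  0.0761 0.2945] [-165.7064   28.3575  153.5355] [ 0.4893  0.0917 -1.0088] depth z 0.12027604454017252 lateral [ 0.0032 -0.0009  0.0016] axis err 0.02906476100461391
```

Emit:
play_rows --pt "0 0 16 0 0 0 10" --pt "0 0 16 0 0 0 10" --pt "0 0 16 0 0 0 10" --pt "0 0 16 0 0 0 10" --pt "0 0 16 0 0 0 10"

```text
t: 10.97
ee_pos: [0.5653, 0.0417, 0.2262]
eef_rot: [-165.7, 28.4, 153.5]
wrist_force: [0.1, 1.2, -0.6]
opening: 0.229
gripper_force: 58.8
```

Emit:
play_rows --pt "0 0 8 0 0 0 10" --pt "0 0 7 0 0 0 10" --pt "0 0 6 0 0 0 10" --pt "0 0 5 0 0 0 10" --pt "0 0 0 0 0 0 10"

```text
t: 11.38
ee_pos: [0.5721, 0.0312, 0.2033]
eef_rot: [-165.6, 28.3, 153.6]
wrist_force: [-0.3, -0.1, -1.4]
opening: 0.223
gripper_force: 58.7
```

```bash
cat > ck2.py <<'E'
from h import *
np.set_printoptions(precision=4,suppress=True)
p,r,o=cur();z=r.apply([0,0,1]);b=p+z*.1834-FB
s=b@A;print(p,o['eef_rot'],o['wrist_force'],"depth z",s,"lateral",b-s*A,"axis err",np.degrees(np.arccos(-z@A)))
E
python3 ck2.py
```

```text
[0.5721 0.0312 0.2033] [-165.601    28.3292  153.6259] [-0.3183 -0.1029 -1.3658] depth z 0.013968631380251046 lateral [ 0.0021 -0.0006  0.001 ] axis err 0.04680966594621972
```

Emit:
play_rows --pt "0 0 1 0 0 0 10" --pt "0 0 1 0 0 0 10" --pt "0 0 1 0 0 0 10" --pt "0 0 1 0 0 0 10" --pt "0 0 1 0 0 0 10"

```text
t: 11.8
ee_pos: [0.5738, 0.0296, 0.1997]
eef_rot: [-165.6, 28.4, 153.7]
wrist_force: [-0.2, 0.1, -0.8]
opening: 0.224
gripper_force: 58.7
```

```bash
python3 ck2.py
```

```text
[0.5738 0.0296 0.1997] [-165.638    28.391   153.6516] [-0.2015  0.0875 -0.8449] depth z 0.009726669137867261 lateral [ 0.0027 -0.0003  0.0011] axis err 0.04128990263436156
```

Emit:
play_rows --pt "0 0 1 0 0 0 10" --pt "0 0 1 0 0 0 10" --pt "0 0 1 0 0 0 10" --pt "0 0 0 0 0 0 10" --pt "0 0 0 0 0 0 10"

```text
t: 12.22
ee_pos: [0.5745, 0.028, 0.1968]
eef_rot: [-165.6, 28.4, 153.6]
wrist_force: [0.3, 0.2, -1.2]
opening: 0.227
gripper_force: 58.7
```

```bash
python3 ck2.py
```

```text
[0.5745 0.028  0.1968] [-165.6122   28.363   153.6391] [ 0.2686  0.2307 -1.2193] depth z 0.0064016721157703765 lateral [ 0.0023 -0.0005  0.0011] axis err 0.024068592907832257
```

Emit:
play_rows --pt "0 0 1 0 0 0 10" --pt "0 0 1 0 0 0 10" --pt "0 0 1 0 0 0 10" --pt "0 0 0 0 0 0 10" --pt "0 0 0 0 0 0 10"

```text
t: 12.63
ee_pos: [0.5754, 0.0268, 0.1942]
eef_rot: [-165.6, 28.4, 153.6]
wrist_force: [-0.1, 0.5, -1.1]
opening: 0.227
gripper_force: 58.8
```

```bash
python3 ck2.py; python3 chk.py | head -8; python3 - <<'E'
from h import *
from plant import imaging
d=imaging.get_image("side");cv2.imwrite("pics/p1.png",cv2.resize(d["frame"][60:240,200:400,::-1],None,fx=3,fy=3))
E
```

```text
[0.5754 0.0268 0.1942] [-165.6117   28.3567  153.6409] [-0.1006  0.4801 -1.0904] depth z 0.0033807537354847064 lateral [ 0.0023 -0.0005  0.001 ] axis err 0.021966895153971024
[0.5754 0.0268 0.1942] [-165.6117   28.3567  153.6409] [ 10.6061   4.5076 -24.4289  46.7075 -28.372   36.9714] 0.22727360383576298 58.77645671367645 12.6333
side handle tool z range [-79.003   24.1776]
  finger -1 54 [-18.5853 -16.7513]
  finger 1 150 [-15.3292  -9.6095]
   -10 [5.5383 4.0161 4.0133] 29
   10 [ 1.6218  6.2254 12.6219] 18
top handle tool z range [-67.0941  13.9184]
  finger -1 213 [ 0.3521 14.1532]
```

View pics/p1.png

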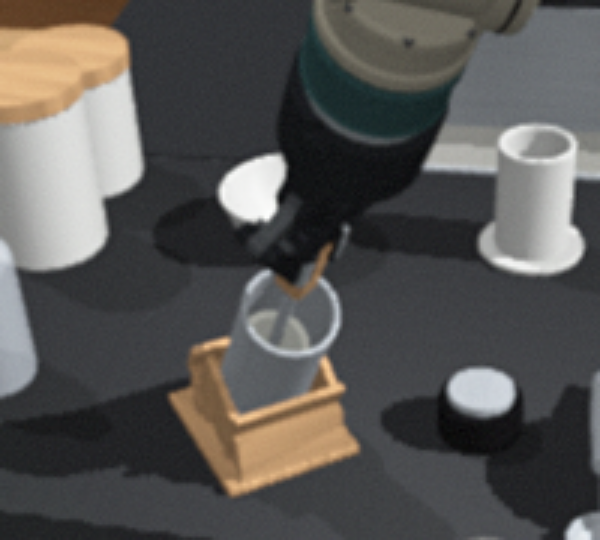

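The side crop shows the head down inside the flask. The rod enters the mouth at about (285,320), and the flask and rest haven't moved. I'll do the remaining strokes with the same travel of 80 mm.

Emit:
play_rows --pt "0 0 -10 0 0 0 10" --pt "0 0 -22 0 0 0 10" --pt "0 0 -28 0 0 0 10" --pt "0 0 -20 0 0 0 10" --pt "0 0 0 0 0 0 10"

```text
t: 13.2
ee_pos: [0.5533, 0.063, 0.2682]
eef_rot: [-166.0, 28.7, 153.6]
wrist_force: [1.3, 0.2, -0.4]
opening: 0.227
gripper_force: 58.8
```

Emit:
play_rows --pt "0 0 0 0 0 0 10" --pt "0 0 25 0 0 0 10" --pt "0 0 25 0 0 0 10" --pt "0 0 20 0 0 0 10" --pt "0 0 10 0 0 0 10"

```text
t: 13.62
ee_pos: [0.5743, 0.0264, 0.1928]
eef_rot: [-165.5, 28.2, 153.7]
wrist_force: [-24.7, 24.5, 50.0]
opening: 0.229
gripper_force: 66.2
```

Emit:
play_rows --pt "0 0 0 0 0 0 10" --pt "0 0 0 0 0 0 10" --pt "0 0 0 0 0 0 10" --pt "0 0 -10 0 0 0 10" --pt "0 0 -22 0 0 0 10"

```text
t: 14.03
ee_pos: [0.5633, 0.0396, 0.2188]
eef_rot: [-165.4, 28.1, 153.7]
wrist_force: [0.0, 0.1, -0.7]
opening: 0.227
gripper_force: 58.7
```

Emit:
play_rows --pt "0 0 -28 0 0 0 10" --pt "0 0 -20 0 0 0 10" --pt "0 0 0 0 0 0 10" --pt "0 0 0 0 0 0 10" --pt "0 0 0 0 0 0 10"

```text
t: 14.45
ee_pos: [0.5507, 0.0609, 0.2618]
eef_rot: [-165.6, 28.3, 153.7]
wrist_force: [-0.4, -0.5, -0.7]
opening: 0.223
gripper_force: 58.7
```

```bash
python3 ck2.py
```

```text
[0.5507 0.0609 0.2618] [-165.5749   28.3103  153.6767] [-0.3891 -0.495  -0.7251] depth z 0.08295721080394812 lateral [ 0.0015 -0.0003  0.0007] axis err 0.05269844187607746
```

Emit:
play_rows --pt "0 0 20 0 0 0 10" --pt "0 0 22 0 0 0 10" --pt "0 0 18 0 0 0 10" --pt "0 0 10 0 0 0 10" --pt "0 0 5 0 0 0 10"

```text
t: 14.87
ee_pos: [0.5721, 0.0276, 0.1952]
eef_rot: [-165.4, 28.1, 153.7]
wrist_force: [0.3, -0.2, -1.0]
opening: 0.222
gripper_force: 58.7
```

Emit:
play_rows --pt "0 0 1 0 0 0 10" --pt "0 0 1 0 0 0 10" --pt "0 0 1 0 0 0 10" --pt "0 0 0 0 0 0 10" --pt "0 0 0 0 0 0 10"

```text
t: 15.28
ee_pos: [0.5753, 0.028, 0.197]
eef_rot: [-165.7, 28.4, 153.6]
wrist_force: [-0.1, 0.2, -1.0]
opening: 0.224
gripper_force: 58.7
```

```bash
python3 ck2.py; python3 chk.py | head -16; python3 - <<'E'
from h import *
p,r,o=cur()
s=plan(p,r,p+A*.18,r,8)
s=plan(*s,[.514,.111,.46],down(150),10)
s=plan(*s,[.4500,-.317,.46],down(115),20)
E
```

```text
[0.5753 0.028  0.197 ] [-165.6776   28.4389  153.6379] [-0.0602  0.1581 -0.9791] depth z 0.006276841560411334 lateral [ 0.0034 -0.0004  0.0014] axis err 0.09382970036386375
[0.5753 0.028  0.197 ] [-165.6776   28.4389  153.6379] [ 10.7462   4.3478 -24.2624  46.9913 -28.4029  37.0937] 0.22367742366638343 58.7179559469223 15.2833
side handle tool z range [-78.6616  20.0932]
  finger -1 57 [-15.6607   3.2411]
  finger 1 147 [-15.7149   6.1494]
   -10 [6.182  3.222  2.2512] 31
   10 [ 2.6481  6.3542 12.2717] 17
top handle tool z range [-67.8666  13.113 ]
  finger -1 209 [-14.2365  10.8324]
  finger 1 78 [-19.2688 -17.6864]
   -10 [-7.3169 -5.301   1.4865] 51
   10 [-4.5793 -6.9671 12.0437] 11
8 x [-0.0, 0.0, -22.5] [0.0, 0.0, 0.0] |t| 22.5 |w| 0.0
10 x [-2.1, -1.2, -10.9] [-0.0229, 0.0501, -0.0] |t| 11.2 |w| 0.055
20 x [-13.6, -17.3, -0.0] [0.0, -0.0, 0.0305] |t| 22.0 |w| 0.031
```

Emit:
play_rows --pt "0 0 -10 0 0 0 10" --pt "0 0 -18 0 0 0 10" --pt "0 0 -18 0 0 0 10" --pt "0 0 -20 0 0 0 10" --pt "0 0 -20 0 0 0 10"

```text
t: 15.8
ee_pos: [0.5483, 0.065, 0.2709]
eef_rot: [-165.6, 28.4, 153.6]
wrist_force: [-0.2, -0.2, -1.1]
opening: 0.23
gripper_force: 58.7
```

Emit:
play_rows --pt "0 0 -20 0 0 0 10" --pt "0 0 -20 0 0 0 10" --pt "0 0 -20 0 0 0 10" --pt "0 0 -20 0 0 0 10" --pt "0 0 -14 0 0 0 10"

```text
t: 16.22
ee_pos: [0.5203, 0.1056, 0.3525]
eef_rot: [-165.8, 28.5, 153.6]
wrist_force: [-0.8, -0.2, -0.9]
opening: 0.227
gripper_force: 58.8
```

Emit:
play_rows --pt "-2.1 -1.2 -10.9 -0.023 0.05 0 10" --pt "-2.1 -1.2 -10.9 -0.023 0.05 0 10" --pt "-2.1 -1.2 -10.9 -0.023 0.05 0 10" --pt "-2.1 -1.2 -10.9 -0.023 0.05 0 10" --pt "-2.1 -1.2 -10.9 -0.023 0.05 0 10"

```text
t: 16.63
ee_pos: [0.512, 0.1145, 0.4057]
eef_rot: [-173.4, 14.2, 150.8]
wrist_force: [-0.2, -0.5, -0.9]
opening: 0.228
gripper_force: 58.7
```

Emit:
play_rows --pt "-2.1 -1.2 -10.9 -0.023 0.05 0 10" --pt "-2.1 -1.2 -10.9 -0.023 0.05 0 10" --pt "-2.1 -1.2 -10.9 -0.023 0.05 0 10" --pt "-2.1 -1.2 -10.9 -0.023 0.05 0 10" --pt "-2.1 -1.2 -10.9 -0.023 0.05 0 10"

```text
t: 17.05
ee_pos: [0.5129, 0.1111, 0.4614]
eef_rot: [179.9, -0.0, 150.0]
wrist_force: [-0.2, 0.7, -1.2]
opening: 0.226
gripper_force: 58.7
```

Emit:
play_rows --pt "-13.6 -17.3 0 0 0 0.0305 10" --pt "-13.6 -17.3 0 0 0 0.0305 10" --pt "-13.6 -17.3 0 0 0 0.0305 10" --pt "-13.6 -17.3 0 0 0 0.0305 10" --pt "-13.6 -17.3 0 0 0 0.0305 10"

```text
t: 17.47
ee_pos: [0.5221, 0.0005, 0.4603]
eef_rot: [-180.0, 0.1, 141.2]
wrist_force: [-0.3, 0.2, -0.6]
opening: 0.227
gripper_force: 58.7
```

Emit:
play_rows --pt "-13.6 -17.3 0 0 0 0.0305 10" --pt "-13.6 -17.3 0 0 0 0.0305 10" --pt "-13.6 -17.3 0 0 0 0.0305 10" --pt "-13.6 -17.3 0 0 0 0.0305 10" --pt "-13.6 -17.3 0 0 0 0.0305 10"

```text
t: 17.88
ee_pos: [0.5141, -0.1092, 0.4603]
eef_rot: [-180.0, 0.1, 132.4]
wrist_force: [-0.4, -1.0, -1.2]
opening: 0.227
gripper_force: 58.8
```

Emit:
play_rows --pt "-13.6 -17.3 0 0 0 0.0305 10" --pt "-13.6 -17.3 0 0 0 0.0305 10" --pt "-13.6 -17.3 0 0 0 0.0305 10" --pt "-13.6 -17.3 0 0 0 0.0305 10" --pt "-13.6 -17.3 0 0 0 0.0305 10"

```text
t: 18.3
ee_pos: [0.4896, -0.2163, 0.4603]
eef_rot: [-180.0, 0.1, 123.7]
wrist_force: [1.2, -0.7, -0.8]
opening: 0.225
gripper_force: 58.8
```

Emit:
play_rows --pt "-13.6 -17.3 0 0 0 0.0305 10" --pt "-13.6 -17.3 0 0 0 0.0305 10" --pt "-13.6 -17.3 0 0 0 0.0305 10" --pt "-13.6 -17.3 0 0 0 0.0305 10" --pt "0 0 0 0 0 0 10"

```text
t: 18.72
ee_pos: [0.4577, -0.3006, 0.4598]
eef_rot: [-179.9, 0.1, 116.5]
wrist_force: [0.2, 0.3, -0.8]
opening: 0.223
gripper_force: 58.9
```

```bash
python3 chk.py; python3 - <<'E'
from h import *
from plant import imaging
np.set_printoptions(precision=4,suppress=True)
p,r,o=cur();H=[]
for n in("top","side"):
    d=imaging.get_image(n);np.savez(n+"2.npz",**d);w=cloud(d);t=r.inv().apply((w-p).reshape(-1,3)).reshape(w.shape)*1000
    m=(abs(t[...,0])<40)&(abs(t[...,1])<40)&(t[...,2]>95)&(t[...,2]<195)
    q=t[m];H.append(q);print(n,len(q),np.percentile(q[:,2],[1,50,99]))
q=np.vstack(H)
f=least_squares(lambda x:np.hypot(q[:,0]-x[0]-x[2]*(q[:,2]-140),q[:,1]-x[1]-x[3]*(q[:,2]-140))-24,[0,0,0,0],loss='soft_l1',f_scale=1)
e=f.x; print(e)
c=p+r.apply([(e[0]+e[2]*40)/1000,(e[1]+e[3]*40)/1000,.18]);print("head end world",c)
plan(p,r,[.4500,-.317,.46],down(115),2)
E
```

```text
[ 0.4577 -0.3006  0.4598] [-179.8788    0.1191  116.543 ] [-39.9746   6.4672  15.4526  98.9245  -0.1586  23.4824] 0.22304992813970753 58.85428547859192 18.7167
side handle tool z range 0
  finger -1 0 0
  finger 1 0 0
top handle tool z range [-23.9711  14.7176]
  finger -1 6 [13.7457 15.2257]
  finger 1 240 [14.2018 15.3705]
   -10 [10.2761  1.8622  0.1196] 332
   10 [10.2496  2.2512 12.2733] 70
top 2000 [100.2945 107.6522 177.4659]
side 889 [103.5855 139.435  178.8905]
[-0.3822 -2.7423  0.0486  0.0046]
head end world [ 0.4557 -0.2978  0.2799]
2 x [-6.6, -8.1, -0.0] [0.0, 0.0002, 0.0151] |t| 10.5 |w| 0.015
```

Emit:
play_rows --pt "-6.4 -6.4 0 0 0 0.015 10" --pt "-6.4 -6.4 0 0 0 0.015 10" --pt "0 0 20 0 0 0 10" --pt "0 0 30 0 0 0 10" --pt "0 0 30 0 0 0 10"

```text
t: 19.33
ee_pos: [0.4537, -0.3159, 0.3796]
eef_rot: [179.9, 0.2, 115.0]
wrist_force: [-0.5, -0.4, -1.3]
opening: 0.224
gripper_force: 58.9
```

Emit:
play_rows --pt "0 0 30 0 0 0 10" --pt "0 0 25 0 0 0 10" --pt "0 0 20 0 0 0 10" --pt "0 0 5 0 0 0 10" --pt "0 0 0 0 0 0 10"

```text
t: 19.75
ee_pos: [0.4522, -0.3143, 0.2974]
eef_rot: [-179.9, -0.2, 115.0]
wrist_force: [0.4, -0.2, -1.4]
opening: 0.225
gripper_force: 58.9
```

```bash
python3 - <<'E'
from h import *
from plant import imaging
np.set_printoptions(precision=4,suppress=True)
p,r,o=cur();print(p,o['eef_rot'],o['wrist_force']);I=[];H=[]
for n in("top","side"):
    d=imaging.get_image(n);w=cloud(d);I.append(d["frame"][120:320,380:580,::-1] if n=="top" else d["frame"][10:210,280:480,::-1])
    m=(abs(w[...,0]-.45)<.06)&(abs(w[...,1]+.317)<.06)&(w[...,2]>.125)&(w[...,2]<.18);H.append(w[m])
cv2.imwrite("pics/pot.png",cv2.resize(np.hstack(I),None,fx=2,fy=2))
for q in H+[np.vstack(H)]:
    f=least_squares(lambda x:np.hypot(q[:,0]-x[0],q[:,1]-x[1])-.024,[.45,-.317],loss='soft_l1',f_scale=.001);print(len(q),f.x)
E
```

```text
[ 0.4522 -0.3143  0.2974] [-179.8933   -0.214   115.0483] [ 0.3824 -0.2367 -1.4339]
320 [ 0.4488 -0.3142]
424 [ 0.451  -0.3179]
744 [ 0.4498 -0.3156]
```

View pics/pot.png

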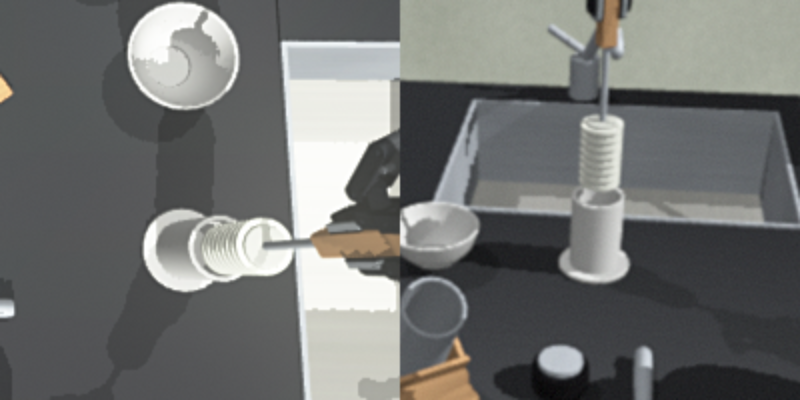

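The head is centred over the pot in both crops (top about (225,245), side about (600,190)), and the fit agrees within 2 mm. I'll lower it now.

Emit:
play_rows --pt "0.5 1 15 0 0 0 10" --pt "0 0 25 0 0 0 10" --pt "0 0 25 0 0 0 10" --pt "0 0 20 0 0 0 10" --pt "0 0 12 0 0 0 10"

```text
t: 20.27
ee_pos: [0.4542, -0.3144, 0.2021]
eef_rot: [180.0, 0.0, 115.1]
wrist_force: [0.5, -0.0, -1.1]
opening: 0.23
gripper_force: 58.8
```

Emit:
play_rows --pt "0 0 3 0 0 0 10" --pt "0 0 2 0 0 0 10" --pt "0 0 1 0 0 0 10" --pt "0 0 0 0 0 0 10" --pt "0 0 0 0 0 0 10"

```text
t: 20.68
ee_pos: [0.4548, -0.3148, 0.1979]
eef_rot: [179.9, 0.1, 115.1]
wrist_force: [0.3, -0.3, -0.1]
opening: 0.224
gripper_force: 58.8
```

Emit:
play_rows --pt "0 -2 0 0 0 0 10" --pt "0 -2 1 0 0 0 10" --pt "0 0 1.5 0 0 0 10" --pt "0 0 1.5 0 0 0 10" --pt "0 0 0 0 0 0 10"

```text
t: 21.1
ee_pos: [0.45, -0.3156, 0.1919]
eef_rot: [-180.0, -0.0, 115.1]
wrist_force: [0.6, 0.7, -0.9]
opening: 0.227
gripper_force: 58.8
```

Emit:
play_rows --pt "0 0 1 0 0 0 10" --pt "0 0 1 0 0 0 10" --pt "0 0 0 0 0 0 10" --pt "0 0 0 0 0 0 10" --pt "0 0 0 0 0 0 10"

```text
t: 21.52
ee_pos: [0.4504, -0.3159, 0.1909]
eef_rot: [180.0, 0.0, 115.1]
wrist_force: [-0.3, 0.2, 3.9]
opening: 0.225
gripper_force: 59.5
```

The floor contact registers as about 5 N upward. I'll release the brush and go straight up.

Emit:
play_rows --pt "0 0 0 0 0 0 30" --pt "0 0 0 0 0 0 50" --pt "0 0 0 0 0 0 60" --pt "0 0 0 0 0 0 60" --pt "0 0 0 0 0 0 60"

```text
t: 21.93
ee_pos: [0.4502, -0.3157, 0.1901]
eef_rot: [-180.0, -0.0, 115.1]
wrist_force: [0.2, 0.3, 0.6]
opening: 0.701
gripper_force: 0.0
```

Emit:
play_rows --pt "0 0 -5 0 0 0 60" --pt "0 0 -10 0 0 0 60" --pt "0 0 -20 0 0 0 60" --pt "0 0 -25 0 0 0 60" --pt "0 0 -30 0 0 0 60"

```text
t: 22.35
ee_pos: [0.4496, -0.3151, 0.2808]
eef_rot: [-179.9, -0.1, 115.1]
wrist_force: [0.4, -0.9, -1.2]
opening: 0.708
gripper_force: 0.0
```

Emit:
play_rows --pt "0 0 -30 0 0 0 60" --pt "0 0 -35 0 0 0 60" --pt "0 0 -35 0 0 0 60" --pt "0 0 -35 0 0 0 60" --pt "0 0 -35 0 0 0 85"

```text
t: 22.77
ee_pos: [0.45, -0.3154, 0.4534]
eef_rot: [180.0, 0.1, 115.1]
wrist_force: [0.9, -0.4, -0.4]
opening: 0.825
gripper_force: 0.0
```

```bash
python3 - <<'E'
from h import *
from plant import imaging
np.set_printoptions(precision=4,suppress=True)
FL=[];HA=[];I=[]
for n in("top","side"):
    d=imaging.get_image(n);w=cloud(d);hsv=cv2.cvtColor(d["frame"],cv2.COLOR_RGB2HSV)
    I.append(d["frame"][100:300,300:600,::-1] if n=="top" else d["frame"][10:210,230:530,::-1])
    wood=(hsv[...,0]>5)&(hsv[...,0]<25)&(hsv[...,1]>70)
    FL.append(w[np.all((w>[.5,-.12,.07])&(w<[.70,.08,.2]),-1)&~wood])
    h=w[np.all((w>[.38,-.4,.16])&(w<[.52,-.24,.28]),-1)&wood];print(n,"handle",len(h),h.min(0),h.max(0))
cv2.imwrite("pics/rel.png",np.hstack(I))
yaw=np.radians(125.3)
a=A
def res(x,p):
    v=p-np.array([x[0],x[1],.12]);s=v@a;r=np.linalg.norm(v-np.outer(s,a),axis=1)
    e1=r-.031;e2=r-.028
    return np.where(abs(e1)<abs(e2),e1,e2)
for p in FL+[np.vstack(FL)]:
    r=least_squares(lambda x:res(x,p),[.598,-.008],loss='soft_l1',f_scale=.0015)
    c=np.array([*r.x,.12]);s=(p[abs(r.fun)<.003]-c)@a if 0 else (p[abs(res(r.x,p))<.003]-c)@a
    mo=c+a*np.percentile(s,99.7);print(len(p),r.x,"mouth",mo,"base",mo-.14*a, "FB lateral",((c-FB)-((c-FB)@a)*a))
p,r,o=cur();print(p,o['eef_rot'],o['t'])
s=plan(p,r,[.514,.111,.45],down(150),20)
s=plan(*s,FB+A*.30,tilt(150),10)
s=plan(*s,FB+A*.075,tilt(150),12)
E
```

```text
top handle 488 [ 0.437  -0.3257  0.1773] [ 0.4598 -0.3014  0.2607]
side handle 385 [ 0.4374 -0.3251  0.1711] [ 0.4612 -0.3016  0.2584]
1273 [ 0.5979 -0.0081] mouth [0.5865 0.0081 0.1524] base [ 0.6288 -0.0516  0.033 ] FB lateral [-0.0008  0.001  -0.0008]
1273 [ 0.5974 -0.0067] mouth [0.5863 0.009  0.1513] base [ 0.6286 -0.0507  0.032 ] FB lateral [-0.0011  0.0021 -0.0014]
2546 [ 0.5979 -0.0081] mouth [0.5864 0.0081 0.1523] base [ 0.6287 -0.0516  0.033 ] FB lateral [-0.0009  0.001  -0.0008]
[ 0.4518 -0.3171  0.4587] [179.694    0.7155 115.0655] 22.8667
20 x [14.1, 16.8, 0.4] [0.0001, 0.0007, -0.0305] |t| 22.0 |w| 0.03
10 x [-0.2, -0.1, 16.8] [0.023, -0.05, -0.0] |t| 16.8 |w| 0.055
12 x [0.0, -0.0, 18.8] [0.0, 0.0, 0.0] |t| 18.8 |w| 0.0
```

View pics/rel.png

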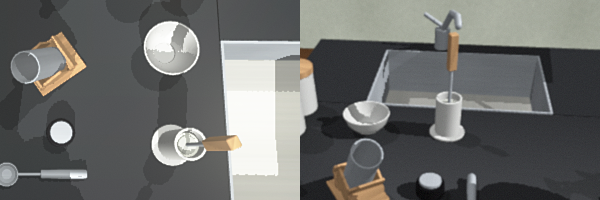

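The brush stands free in its pot (handle at about (222,143) in the top half and (453,50) in the side half), and the flask is still in the rest. Next is the flask.

Emit:
play_rows --pt "14.1 16.8 0 0 0 -0.0305 85" --pt "14.1 16.8 0 0 0 -0.0305 85" --pt "14.1 16.8 0 0 0 -0.0305 85" --pt "14.1 16.8 0 0 0 -0.0305 85" --pt "14.1 16.8 0 0 0 -0.0305 85"

```text
t: 23.28
ee_pos: [0.4905, -0.2128, 0.4506]
eef_rot: [180.0, 0.0, 123.9]
wrist_force: [-0.0, -0.2, 0.3]
opening: 0.991
gripper_force: 0.0
```

Emit:
play_rows --pt "14.1 16.8 0 0 0 -0.0305 85" --pt "14.1 16.8 0 0 0 -0.0305 85" --pt "14.1 16.8 0 0 0 -0.0305 85" --pt "14.1 16.8 0 0 0 -0.0305 85" --pt "14.1 16.8 0 0 0 -0.0305 85"

```text
t: 23.7
ee_pos: [0.5144, -0.1057, 0.4506]
eef_rot: [180.0, 0.0, 132.6]
wrist_force: [0.8, 0.1, 0.6]
opening: 0.995
gripper_force: 0.0
```

Emit:
play_rows --pt "14.1 16.8 0 0 0 -0.0305 85" --pt "14.1 16.8 0 0 0 -0.0305 85" --pt "14.1 16.8 0 0 0 -0.0305 85" --pt "14.1 16.8 0 0 0 -0.0305 85" --pt "14.1 16.8 0 0 0 -0.0305 85"

```text
t: 24.12
ee_pos: [0.5218, 0.0035, 0.4506]
eef_rot: [180.0, 0.0, 141.4]
wrist_force: [-0.6, 0.6, 0.5]
opening: 0.995
gripper_force: 0.0
```

Emit:
play_rows --pt "14.1 16.8 0 0 0 -0.0305 85" --pt "14.1 16.8 0 0 0 -0.0305 85" --pt "14.1 16.8 0 0 0 -0.0305 85" --pt "14.1 16.8 0 0 0 -0.0305 85" --pt "14.1 16.8 0 0 0 -0.0305 85"

```text
t: 24.53
ee_pos: [0.5125, 0.1127, 0.4506]
eef_rot: [180.0, 0.0, 150.1]
wrist_force: [0.6, 0.6, -0.6]
opening: 0.988
gripper_force: 0.0
```

Emit:
play_rows --pt "0 0 8 0.023 -0.05 0 85" --pt "0 0 8 0.023 -0.05 0 85" --pt "0 0 8 0.023 -0.05 0 85" --pt "0 0 8 0.023 -0.05 0 85" --pt "0 0 8 0.023 -0.05 0 85"

```text
t: 24.95
ee_pos: [0.5152, 0.1081, 0.411]
eef_rot: [-173.3, 14.5, 150.9]
wrist_force: [-1.1, 0.5, -0.2]
opening: 0.995
gripper_force: 0.0
```

Emit:
play_rows --pt "0 0 8 0.023 -0.05 0 85" --pt "0 0 8 0.023 -0.05 0 85" --pt "0 0 8 0.023 -0.05 0 85" --pt "0 0 8 0.023 -0.05 0 85" --pt "0 0 8 0.023 -0.05 0 85"

```text
t: 25.37
ee_pos: [0.5238, 0.0958, 0.374]
eef_rot: [-165.6, 28.5, 153.7]
wrist_force: [-0.1, -0.4, 0.1]
opening: 0.999
gripper_force: 0.0
```

```bash
sed -i 's/^FB=.*/FB=np.array([.6287,-.0516,.033])/' h.py; python3 - <<'E'
from h import *
p,r,o=cur();print(p,o['eef_rot'],o['q'],o['opening'])
s=plan(p,r,FB+A*.25,tilt(150),5)
s=plan(*s,FB+A*.075,tilt(150),10)
E
```

```text
[0.52382529 0.09581174 0.37399926] [-165.58845702   28.52845016  153.70127357] [ 19.98877666  -2.31221722  -9.21568424  73.76977212 -30.42036314
  47.42854737] 0.9985935152865623
5 x [4.4, 2.1, 27.0] [-0.0001, 0.0006, 0.0] |t| 27.5 |w| 0.001
10 x [-0.0, -0.0, 17.5] [0.0, 0.0, 0.0] |t| 17.5 |w| 0.0
```

Emit:
play_rows --pt "4.4 2.1 27 0 0 0 85" --pt "4.4 2.1 27 0 0 0 85" --pt "4.4 2.1 27 0 0 0 85" --pt "4.4 2.1 27 0 0 0 85" --pt "4.4 2.1 27 0 0 0 85"

```text
t: 25.78
ee_pos: [0.5531, 0.0551, 0.2452]
eef_rot: [-165.7, 28.4, 153.7]
wrist_force: [0.4, -0.0, 0.6]
opening: 0.996
gripper_force: 0.0
```

Emit:
play_rows --pt "0 0 20 0 0 0 85" --pt "0 0 20 0 0 0 85" --pt "0 0 20 0 0 0 85" --pt "0 0 20 0 0 0 85" --pt "0 0 10 0 0 0 85"

```text
t: 26.2
ee_pos: [0.5792, 0.016, 0.167]
eef_rot: [-165.5, 28.2, 153.7]
wrist_force: [-0.5, 1.3, -0.2]
opening: 0.991
gripper_force: 0.0
```

```bash
python3 - <<'E'
from h import *
from plant import imaging
p,r,o=cur();print(p,o['eef_rot'],o['opening'],o['wrist_force'])
s=plan(p,r,FB+A*.075,tilt(150),5)
I=[]
for n in("top","side"):
    d=imaging.get_image(n);I.append(d["frame"][80:240,240:440,::-1] if n=="top" else d["frame"][80:240,200:400,::-1])
    w=cloud(d);t=r.inv().apply((w-p).reshape(-1,3)).reshape(w.shape)*1000
    hsv=cv2.cvtColor(d["frame"],cv2.COLOR_RGB2HSV)
    for sg in(-1,1):
        m=(abs(t[...,0])<14)&(t[...,1]*sg>36)&(t[...,1]*sg<62)&(t[...,2]>-60)&(t[...,2]<40);q=t[m]
        print(n,sg,len(q),np.percentile(q[:,2],[50,90,98,99.5]) if len(q) else 0)
cv2.imwrite("pics/fg.png",cv2.resize(np.hstack(I),None,fx=2,fy=2))
E
```

```text
[0.57923482 0.01600252 0.16703964] [-165.51540196   28.21638412  153.67702896] 0.9906579273027866 [-0.52267473  1.26523878 -0.21048444]
5 x [-0.4, 0.1, 16.6] [-0.0004, -0.0004, 0.0002] |t| 16.6 |w| 0.001
top -1 64 [-44.7308016  -33.58223865 -27.13872306 -24.78532971]
top 1 77 [-40.17357161 -28.84557264 -26.25574731 -25.49105458]
side -1 9 [-28.7558701  -24.91761113 -24.47959572 -24.39746783]
side 1 38 [-39.00956363 -30.51005196 -27.82949086 -25.26219046]
```

View pics/fg.png

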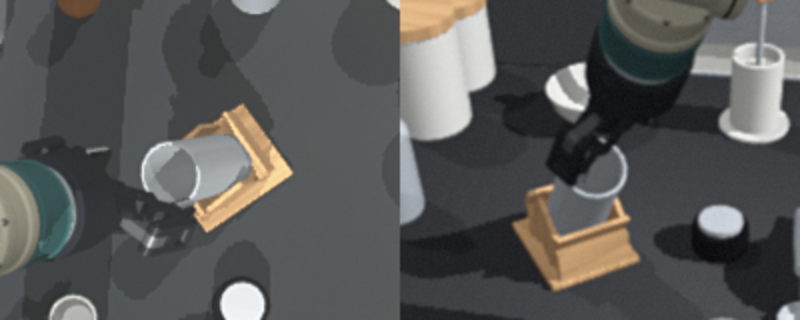

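The gripper is centred on the flask axis, one finger either side of the mouth (about (170,170) in the top half). The open tips are 25 mm behind the reported TCP. I'll advance 85 mm and close.

Emit:
play_rows --pt "-1 0 18 0 0 0 85" --pt "-1 0 20 0 0 0 85" --pt "0 0 20 0 0 0 85" --pt "0 0 17 0 0 0 85" --pt "0 0 10 0 0 0 85"

```text
t: 26.72
ee_pos: [0.6079, -0.0202, 0.0976]
eef_rot: [-165.6, 28.4, 153.7]
wrist_force: [-0.0, 0.4, 0.6]
opening: 0.998
gripper_force: 0.0
```

Emit:
play_rows --pt "0 0 0 0 0 0 80" --pt "0 0 0 0 0 0 70" --pt "0 0 0 0 0 0 64" --pt "0 0 0 0 0 0 58" --pt "0 0 0 0 0 0 52" --force 60

```text
t: 27.13
ee_pos: [0.6087, -0.0196, 0.0998]
eef_rot: [-165.7, 28.5, 153.7]
wrist_force: [-2.8, 1.7, 6.0]
opening: 0.713
gripper_force: 64.9
```

Emit:
play_rows --pt "0 0 0 0 0 0 50" --pt "0 0 0 0 0 0 50" --pt "0 0 0 0 0 0 50" --pt "0 0 0 0 0 0 50" --pt "0 0 0 0 0 0 50"

```text
t: 27.55
ee_pos: [0.6087, -0.0196, 0.0998]
eef_rot: [-165.7, 28.5, 153.7]
wrist_force: [-2.8, 2.2, 5.9]
opening: 0.714
gripper_force: 65.0
```

Emit:
play_rows --pt "0 0 -5 0 0 0 50" --pt "0 0 -10 0 0 0 50" --pt "0 0 -15 0 0 0 50" --pt "0 0 -20 0 0 0 50" --pt "0 0 -20 0 0 0 50"

```text
t: 27.97
ee_pos: [0.5856, 0.0099, 0.1581]
eef_rot: [-165.6, 28.3, 153.6]
wrist_force: [-0.2, -0.2, -1.2]
opening: 0.708
gripper_force: 65.7
```

Emit:
play_rows --pt "0 0 -20 0 0 0 50" --pt "0 0 -20 0 0 0 50" --pt "0 0 -20 0 0 0 50" --pt "0 0 -20 0 0 0 50" --pt "0 0 -20 0 0 0 50"

```text
t: 28.38
ee_pos: [0.5547, 0.0534, 0.2432]
eef_rot: [-165.6, 28.3, 153.7]
wrist_force: [1.2, 0.4, -2.8]
opening: 0.712
gripper_force: 65.7
```

```bash
python3 - <<'E'
from h import *
from plant import imaging
np.set_printoptions(precision=4,suppress=True)
p,r,o=cur();print(p,o['eef_rot'],o['q'],o['opening'],o['wrist_force'],o['gripper_force'])
b=p-FB;print("s",b@A)
F=[]
for n in("top","side"):
    d=imaging.get_image(n);w=cloud(d);t=r.inv().apply((w-p).reshape(-1,3)).reshape(w.shape)*1000
    m=(abs(t[...,0])<40)&(abs(t[...,1])<40)&(t[...,2]>-5)&(t[...,2]<95)&(w[...,2]>.085);q=t[m];F.append(q)
    print(n,len(q),np.percentile(q[:,2],[1,50,98,99.5]))
q=np.vstack(F)
f=least_squares(lambda x:np.hypot(q[:,0]-x[0]-x[2]*(q[:,2]-40),q[:,1]-x[1]-x[3]*(q[:,2]-40))-31,[0,0,0,0],loss='soft_l1',f_scale=1);print(f.x)
s=plan(p,r,[.50,.20,.26],down(165),10)
s=plan(*s,[.471,.321,.14],down(175),10)
E
```

```text
[0.5547 0.0534 0.2432] [-165.6456   28.2569  153.6965] [ 14.0472   1.4648 -21.2524  54.7935 -29.0711  40.7313] 0.7119274743900875 [ 1.23    0.4122 -2.7523] 65.74220761656761
s 0.2463923232212641
top 900 [-4.1721 27.7917 75.3093 77.3976]
side 841 [-4.0627 29.3259 73.7892 75.5226]
[ 0.7214 -0.5531  0.0143 -0.0076]
10 x [9.9, 10.9, -6.1] [-0.0293, 0.0465, -0.0254] |t| 15.9 |w| 0.061
10 x [5.1, 11.4, 12.0] [0.0, 0.0, -0.0175] |t| 17.3 |w| 0.017
```

Emit:
play_rows --pt "9.9 10.9 -6.1 -0.0293 0.0465 -0.0254 50" --pt "9.9 10.9 -6.1 -0.0293 0.0465 -0.0254 50" --pt "9.9 10.9 -6.1 -0.0293 0.0465 -0.0254 50" --pt "9.9 10.9 -6.1 -0.0293 0.0465 -0.0254 50" --pt "9.9 10.9 -6.1 -0.0293 0.0465 -0.0254 50"

```text
t: 28.9
ee_pos: [0.5316, 0.129, 0.2397]
eef_rot: [-172.3, 13.6, 158.6]
wrist_force: [0.4, -0.9, -2.2]
opening: 0.711
gripper_force: 65.8
```

Emit:
play_rows --pt "9.9 10.9 -6.1 -0.0293 0.0465 -0.0254 50" --pt "9.9 10.9 -6.1 -0.0293 0.0465 -0.0254 50" --pt "9.9 10.9 -6.1 -0.0293 0.0465 -0.0254 50" --pt "9.9 10.9 -6.1 -0.0293 0.0465 -0.0254 50" --pt "9.9 10.9 -6.1 -0.0293 0.0465 -0.0254 50"

```text
t: 29.32
ee_pos: [0.5008, 0.1996, 0.2584]
eef_rot: [-180.0, -0.1, 165.0]
wrist_force: [-0.1, -0.1, -1.7]
opening: 0.709
gripper_force: 65.8
```

Emit:
play_rows --pt "5.1 11.4 12 0 0 -0.0175 50" --pt "5.1 11.4 12 0 0 -0.0175 50" --pt "5.1 11.4 12 0 0 -0.0175 50" --pt "5.1 11.4 12 0 0 -0.0175 50" --pt "5.1 11.4 12 0 0 -0.0175 50"

```text
t: 29.73
ee_pos: [0.4883, 0.2613, 0.1965]
eef_rot: [-179.8, -0.0, 170.1]
wrist_force: [0.8, 0.2, -2.0]
opening: 0.714
gripper_force: 65.8
```

Emit:
play_rows --pt "5.1 11.4 12 0 0 -0.0175 50" --pt "5.1 11.4 12 0 0 -0.0175 50" --pt "5.1 11.4 12 0 0 -0.0175 50" --pt "5.1 11.4 12 0 0 -0.0175 50" --pt "5.1 11.4 12 0 0 -0.0175 50"

```text
t: 30.15
ee_pos: [0.4725, 0.3215, 0.1379]
eef_rot: [-179.9, 0.1, 175.1]
wrist_force: [-0.3, -0.1, -1.5]
opening: 0.71
gripper_force: 65.8
```

```bash
python3 - <<'E'
from h import *
from plant import imaging
np.set_printoptions(precision=4,suppress=True)
p,r,o=cur();print(p,o['eef_rot'],o['q'],o['opening'],o['wrist_force'])
F=[]
for n in("top","side"):
    d=imaging.get_image(n);w=cloud(d);t=r.inv().apply((w-p).reshape(-1,3)).reshape(w.shape)*1000
    m=(abs(t[...,0])<40)&(abs(t[...,1])<40)&(t[...,2]>-10)&(t[...,2]<95)&(w[...,2]>.03);q=t[m];F.append(q)
    print(n,len(q),np.percentile(q[:,2],[1,50,98,99.5]) if len(q) else 0)
q=np.vstack(F)
f=least_squares(lambda x:np.hypot(q[:,0]-x[0]-x[2]*(q[:,2]-40),q[:,1]-x[1]-x[3]*(q[:,2]-40))-31,[0,0,0,0],loss='soft_l1',f_scale=1);print(f.x)
s=plan(p,r,[.471,.321,.095],down(175),5)
cv2.imwrite("pics/tr.png",d["frame"][:,:,::-1])
E
```

```text
[0.4725 0.3215 0.1379] [-179.915     0.1088  175.0897] [ 27.8224  13.6079 -14.6328  61.7138  -0.1303  32.7327] 0.7097349393427986 [-0.2665 -0.137  -1.4814]
top 529 [-9.0873 32.602  76.0491 78.05  ]
side 1614 [-8.8464 32.9035 79.9865 81.7413]
[ 2.9846 -0.671   0.0046 -0.0118]
5 x [0.3, -0.1, 8.6] [-0.0003, 0.0004, 0.0003] |t| 8.6 |w| 0.001
```

View pics/tr.png

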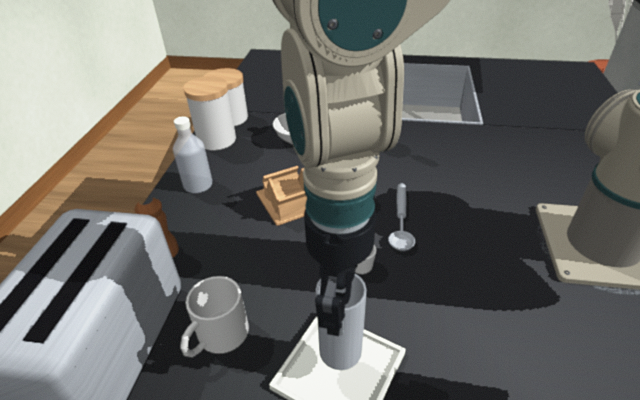

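The side view shows the flask upright above the tray at about (343,335), with the mug clear at (216,315). I'll lower it slowly to contact.

Emit:
play_rows --pt "0 0 8 0 0 0 50" --pt "0 0 12 0 0 0 50" --pt "0 0 12 0 0 0 50" --pt "0 0 8 0 0 0 50" --pt "0 0 3 0 0 0 50"

```text
t: 30.67
ee_pos: [0.4717, 0.3189, 0.0939]
eef_rot: [-179.8, -0.1, 174.9]
wrist_force: [0.0, -0.5, -2.0]
opening: 0.716
gripper_force: 65.9
```

Emit:
play_rows --pt "0 0 2 0 0 0 50" --pt "0 0 1 0 0 0 50" --pt "0 0 1 0 0 0 50" --pt "0 0 1 0 0 0 50" --pt "0 0 0 0 0 0 50"

```text
t: 31.08
ee_pos: [0.4733, 0.3203, 0.0915]
eef_rot: [-179.9, 0.1, 175.0]
wrist_force: [0.3, 0.5, -2.3]
opening: 0.714
gripper_force: 65.9
```

Emit:
play_rows --pt "0 0 1 0 0 0 50" --pt "0 0 1 0 0 0 50" --pt "0 0 0 0 0 0 50" --pt "0 0 0 0 0 0 50" --pt "0 0 0 0 0 0 50"

```text
t: 31.5
ee_pos: [0.473, 0.3202, 0.0892]
eef_rot: [-179.9, 0.1, 175.0]
wrist_force: [-0.2, 0.4, -2.9]
opening: 0.709
gripper_force: 65.9
```

Emit:
play_rows --pt "0 0 1 0 0 0 50" --pt "0 0 1 0 0 0 50" --pt "0 0 0 0 0 0 50" --pt "0 0 0 0 0 0 50" --pt "0 0 0 0 0 0 50"

```text
t: 31.92
ee_pos: [0.4729, 0.3201, 0.0871]
eef_rot: [-179.9, 0.1, 175.0]
wrist_force: [0.1, 0.5, -1.8]
opening: 0.709
gripper_force: 65.9
```

Emit:
play_rows --pt "0 0 1 0 0 0 50" --pt "0 0 1 0 0 0 50" --pt "0 0 0 0 0 0 50" --pt "0 0 0 0 0 0 50" --pt "0 0 0 0 0 0 50"

```text
t: 32.33
ee_pos: [0.4732, 0.3202, 0.0855]
eef_rot: [-179.9, 0.1, 175.0]
wrist_force: [-0.2, -0.2, 1.3]
opening: 0.712
gripper_force: 66.1
```

Emit:
play_rows --pt "0 0 0.5 0 0 0 50" --pt "0 0 0 0 0 0 50" --pt "0 0 0 0 0 0 62" --pt "0 0 0 0 0 0 66" --pt "0 0 0 0 0 0 70"

```text
t: 32.75
ee_pos: [0.4727, 0.3202, 0.0843]
eef_rot: [-179.9, 0.1, 175.0]
wrist_force: [0.2, 0.3, -0.0]
opening: 0.821
gripper_force: 0.0
```

Emit:
play_rows --pt "0 0 0 0 0 0 76" --pt "0 0 0 0 0 0 85" --pt "0 0 0 0 0 0 85" --pt "0 0 0 0 0 0 85" --pt "0 0 0 0 0 0 85"

```text
t: 33.17
ee_pos: [0.4729, 0.3201, 0.0845]
eef_rot: [-179.9, 0.1, 175.0]
wrist_force: [0.4, -0.2, -0.2]
opening: 0.992
gripper_force: 0.0
```

Emit:
play_rows --pt "0 0 -5 0 0 0 85" --pt "0 0 -10 0 0 0 85" --pt "0 0 -15 0 0 0 85" --pt "0 0 -20 0 0 0 85" --pt "0 0 -25 0 0 0 85"

```text
t: 33.58
ee_pos: [0.4719, 0.3198, 0.1601]
eef_rot: [-179.8, -0.0, 175.0]
wrist_force: [0.4, 0.4, -0.3]
opening: 0.994
gripper_force: 0.0
```

Emit:
play_rows --pt "0 0 -25 0 0 0 85" --pt "0 0 -25 0 0 0 85" --pt "0 0 -25 0 0 0 85" --pt "0 0 -25 0 0 0 85" --pt "0 0 0 0 0 0 85"

```text
t: 34.0
ee_pos: [0.4758, 0.3221, 0.2672]
eef_rot: [179.7, 0.7, 175.0]
wrist_force: [1.4, 1.4, 0.1]
opening: 0.998
gripper_force: 0.0
```

```bash
python3 - <<'E'
from h import *
from plant import imaging
np.set_printoptions(precision=4,suppress=True)
F=[];I=[]
for n in("top","side"):
    d=imaging.get_image(n);w=cloud(d);I.append(d["frame"][::,:,::-1])
    m=(abs(w[...,0]-.47)<.06)&(abs(w[...,1]-.32)<.06)&(w[...,2]>.03)&(w[...,2]<.142);q=w[m];F.append(q)
    print(n,len(q),np.percentile(q[:,2],[50,99.5]))
q=np.vstack(F)
def res(x):
    d=np.hypot(q[:,0]-x[0]-x[2]*(q[:,2]-.08),q[:,1]-x[1]-x[3]*(q[:,2]-.08));return np.where(abs(d-.031)<abs(d-.028),d-.031,d-.028)
print(least_squares(res,[.473,.32,0,0],loss='soft_l1',f_scale=.001).x)
cv2.imwrite("pics/end.png",cv2.resize(np.hstack(I),(800,250)))
E
```

```text
top 1279 [0.0946 0.1416]
side 3050 [0.1005 0.1415]
[ 0.4711  0.3203 -0.0018  0.0014]
```

View pics/end.png

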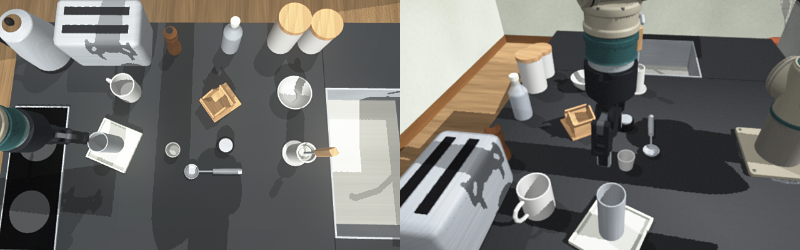

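The flask stands upright on the tray (fitted tilt about 0.002 rad, 1 mm off the tray centre), the brush is in the pot, and the arm is clear. I'll hand the job in.

```bash
python3 -c "
from plant import bot
print(bot.close_job())"
```

```text
the job is handed in; nothing more can be done
None
```

I scrubbed the flask with three full pushes, stood the brush back in its pot and set the flask upright on the tray, then handed the job in at about 34 s; it returned no verdict, and the second push briefly reached about 60 N at the wrist (limit 120 N).

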